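# Pour the dowel pins from the cup into the cleared parts bin

### The arm

A 6-joint arm with a two-finger parallel gripper is mounted at the origin on a cart in front of the work surface, level with it; the furniture and walls round the work are solid. World frame = base frame: x ahead of the robot, y to its left, z up, the work surface at z = 0. Lengths are in mm, angles in rad, forces in N, time in s.
With the tool pointing down it reaches from about 275 to 975 mm from the base axis. Payload 8.4 kg.
Tool frame: the origin (TCP) lies at the very end of the fingers, on their centre line; the grasp point (between the pads) lies 19 mm behind it; z points along the fingers, y is the line along which they close (so a half turn about z gives the same grasp; the last joint's range is limited). The gripper opens to 92 mm and grips with 3 to 60 N. Pads are 20 mm wide; open, the fingers measure 128 mm over their backs; the gripper's body (75 mm by 189 mm) begins 69 mm behind the grasp point.
Start: joints at [1.134, 0.353, 1.633, -0, 1.155, -0.002], TCP at [263.267, 566.849, 189.783] pointing down, gripper open.
Joint ranges: [-2.63, 2.63], [-0.92, 2.1], [0.06, 2.66], [-1.3, 4.44], [0, 2.69], [-3.02, 3.02]. Speed limits (rad/s): [2.22, 2.22, 2.79, 3.14, 3.14, 3.14].

### API

Orientations are given as a unit quaternion [w, x, y, z].
In Python, from workcell import manip gives the robot as it stands. The module is installed in compiled form; this text tells all that it offers.
- The arm moves only by the tool arm_command, never from a script. Its arguments are lists of equal length, an entry for each row: "offset": the shift along the tool's x, y, z in m, a list of three; "roll": the turn about the tool's z in degrees. A call has 1 to 5 rows; each row is the pose to reach, as a shift and turn from the pose commanded when the call began, along the tool's axes at that moment; what a row does not reach only later rows make up. A row lasts 1/10 s, in which the tool goes at most 50 mm and 8.59 degrees, less where a joint would pass 70% of its speed; a pose out of reach is approached as far as the arm can. A call with a gripper value outside its range is refused whole. "jaw" is the closure, from -1 (fully open) to 1 (shut), set as the call begins (left out, the last holds). The fingers move at their own pace and stop on an object; "squeeze" is the grip in N (left out, the last holds). Time passes only in rows, so rows that repeat a pose let the fingers close. It gives the time, the measured TCP pose, the force, the opening and the grip force at its end, in the units of the state.
- manip.read_state(): the state, without advancing time (a new reading comes with each control period).
- manip.grab_frame(name): name is "side" or "top" or "wrist"; returns a dict with "image" (384x512x3 uint8, red, green, blue), "fx", "fy", "cx", "cy" (pixels), "position" and "orientation" of the camera in the world. Camera axes: x right, y down, z forward; pixel columns grow to the right and rows downward; lengths in mm; the calibration is good to about 2 mm. A picture is of the moment at which its call begins. There is no depth.
- manip.finish_job(): hands the job in; it is judged then, once.
The state is a dict: "clock": time; "q": joint angles; "qd": joint speeds; "joint_torque": joint torques, N m; "tool_pos": TCP position; "tool_rot": TCP orientation; "ft_force": force on the tool from outside, world axes, zero at the start; "ft_torque": the same for the moment, N m; "opening": finger opening in mm; "gripper_force": force on a finger pad.
Only numpy, scipy, OpenCV 4.12 (cv2) and the standard library are available. Lean on these libraries where they do the work, as an engineer would, in place of code of your own. Each camera call takes 0.05 s, during which the arm holds its last target. There are 200 camera calls.

### The job

Take the glue bottle out of the red parts bin and stand it upright on the bench, then pick up the cup, pour all five dowel pins from it into the bin, and stand the empty cup upright on its cork mat again. Leave the bin standing about where it is, and do not disturb the tape measure or the screwdriver.

Things in the scene. Friction and masses are not known exactly. Their poses are not given: they have to be found in the camera images.
- glue_bottle_center (a point): glue bottle, white with a red cap, round, 40 mm across and 115 mm tall with a narrower neck; starts standing upright in the red bin. The point is on its axis, half-way up (57.5 mm above its base); z is its axis, pointing to the cap. The straight body reaches to about 70 mm above the base; 0.035 to 0.07 kg. Its base is slightly rounded, so on its own it comes to rest leaning by up to 5 degrees
- bin: red open plastic parts bin, loose, 75 mm (its x) by 120 mm (its y), walls 2 mm: the back wall (+x) is 50 mm high, the side walls (+y and -y) 45 mm, the front wall (-x) 33 mm; floor 2 mm thick. Origin at the centre of its underside, z up. About 0.3 kg; it starts on the bench to the left or to the right of the cup
- cup_center (a point): plain aluminium cup, no handle, open top, slightly tapered: 60 mm across at the foot, 66 mm at the rim, 100 mm tall, walls 2 mm; five wooden dowel pins stand loosely in it, below its rim. The point is on its axis, half-way up (50 mm above its base); z is its axis, to the mouth. 0.08 to 0.17 kg, the dowel pins add 0.06 kg; loaded, it balances 37 mm above its base (held elsewhere it may swing)
- cup_mouth (a point): centre of the cup's mouth, level with the rim, 50 mm along the cup's z from its centre
- mat: round cork mat fixed to the bench, 116 mm across and 4 mm thick, on which the cup starts and ends. Origin at the centre of its underside. Round the work, in the room: a low wooden hutch with a tool chest on it behind (from about 0.72 m ahead of the robot), a vice and a lamp at the left (from about 0.28 m left of its middle)
- tape_measure_center (a point): yellow tape measure, a bystander, 38 by 77 by 64 mm; the point is at its centre
- screwdriver_center (a point): red-handled screwdriver lying on the bench, a bystander, 200 mm long along its y, 26 mm thick; the point is at its centre
- pliers_center (a point): red-handled pliers lying flat on the bench, a bystander, 168 mm long along their y, 47 mm wide, 13 mm thick; the point is at their centre
- dowel0_center (a point): smooth pale wooden dowel pin number 1 of five alike, a rod with rounded ends, 18 mm thick and 42 mm long, 12 g; the point is at its centre. It starts standing in the cup
- dowel1_center (a point): smooth pale wooden dowel pin number 2 of five alike, a rod with rounded ends, 18 mm thick and 42 mm long, 12 g; the point is at its centre. It starts standing in the cup
- dowel2_center (a point): smooth pale wooden dowel pin number 3 of five alike, a rod with rounded ends, 18 mm thick and 42 mm long, 12 g; the point is at its centre. It starts standing in the cup
- dowel3_center (a point): smooth pale wooden dowel pin number 4 of five alike, a rod with rounded ends, 18 mm thick and 42 mm long, 12 g; the point is at its centre. It starts standing in the cup
- dowel4_center (a point): smooth pale wooden dowel pin number 5 of five alike, a rod with rounded ends, 18 mm thick and 42 mm long, 12 g; the point is at its centre. It starts standing in the cup

How it is judged:
By the outcome, as a careful person would: the job done as asked, in the order asked, and still so for the second after the job is handed in, with the robot touching nothing.
It also fails if it takes over 72 s, if anything falls off the work surface, if the arm or the gripper's body presses on something with over 40 N, if the wrist force passes 120 N, or if a joint passes its speed limit or range.

## Working session

There is one attempt and no reset: what is moved stays moved. The work goes in short steps, Python scripts to look and compute and a tool call to move; the robot and the scene stay as the last step left them, time stands still between calls to the robot, and variables do not carry over. Pictures are saved under pics/ and viewed, at most 10 in all, crops included, and the job is handed in when it is done.

Besides the shell and the picture viewer there is one more tool, called after "Request:" as name(argument=value, ...) on one line, values as JSON. arm_command: Moves the arm, as the interface text tells. Its arguments: {"type":"object","properties":{"offset":{"type":"array"},"roll":{"type":"array"},"jaw":{"type":"number"},"squeeze":{"type":"number"}},"required":["offset","roll"]}

```bash
mkdir -p pics; cat > h.py <<'E'
import numpy as np, cv2, pickle
from scipy.spatial.transform import Rotation as R
from workcell import manip
def rot(q): return R.from_quat([q[1],q[2],q[3],q[0]]).as_matrix()
def grab(n,name):
    f=manip.grab_frame(n); cv2.imwrite(f'pics/{name}.png',f['image'][:,:,::-1]); pickle.dump(f,open(f'pics/{name}.pkl','wb')); return f
def load(name): return pickle.load(open(f'pics/{name}.pkl','rb'))
def ray(f,u,v):
    d=rot(f['orientation'])@np.array([(u-f['cx'])/f['fx'],(v-f['cy'])/f['fy'],1]); return np.array(f['position']),d/np.linalg.norm(d)
def onz(f,u,v,z):
    p,d=ray(f,u,v); return p+d*(z-p[2])/d[2]
def tri(*obs):
    A=np.zeros((3,3));b=np.zeros(3)
    for f,u,v in obs:
        p,d=ray(f,u,v);M=np.eye(3)-np.outer(d,d);A+=M;b+=M@p
    x=np.linalg.solve(A,b); return x,[np.linalg.norm(np.cross(x-ray(*o)[0],ray(*o)[1])) for o in obs]
def proj(f,P):
    c=rot(f['orientation']).T@(np.array(P)-np.array(f['position'])); return np.array([f['fx']*c[0]/c[2]+f['cx'],f['fy']*c[1]/c[2]+f['cy']])
E
python3 - <<'E'
from h import *
np.set_printoptions(precision=3,suppress=True)
for n in ('side','top'):
    f=grab(n,n+'0'); print(n,f['fx'],f['cx'],f['cy'],np.array(f['position']),rot(f['orientation'])[:,2])
s=manip.read_state(); print(s['clock'],s['tool_pos'],rot(s['tool_rot']),s['opening'])
E
```

```text
side 498.54751061571227 252.87209020016232 193.28197345697052 [ 249.968 -767.994  728.901] [ 0.331  0.678 -0.656]
top 392.36413349698705 252.64135250563496 187.5956106614315 [514.401 -99.259 934.003] [ 0.068 -0.011 -0.998]
0.1 [263.073 566.431 189.15 ] [[-0.907  0.421 -0.001]
 [ 0.421  0.907 -0.001]
 [-0.    -0.001 -1.   ]] 91.97392933681904
```

View pics/top0.png

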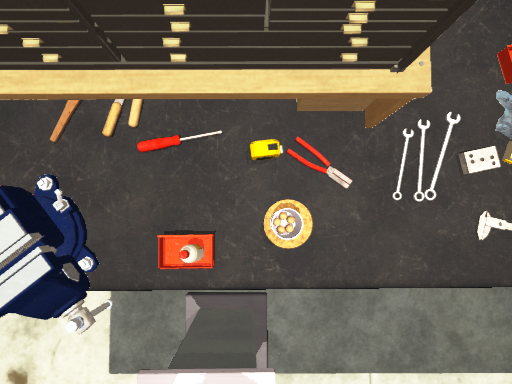

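View pics/side0.png

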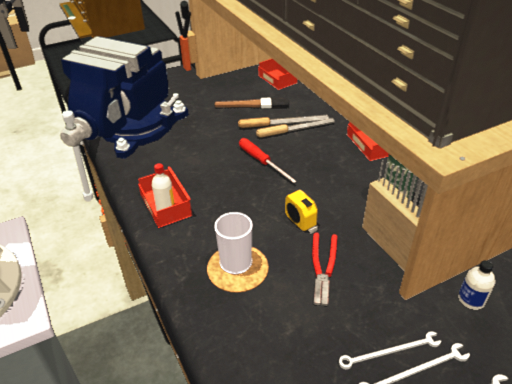

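```bash
python3 - <<'E'
from h import *
np.set_printoptions(precision=1,suppress=True)
t=load('top0');s=load('side0')
def hsv(f): return cv2.cvtColor(f['image'],cv2.COLOR_RGB2HSV)
def red(f,roi):
    h=hsv(f);m=(((h[...,0]<8)|(h[...,0]>172))&(h[...,1]>150)&(h[...,2]>60)).astype(np.uint8)*255
    k=np.zeros_like(m);x0,y0,x1,y1=roi;k[y0:y1,x0:x1]=m[y0:y1,x0:x1];return k
m=red(t,(140,225,230,280));c=max(cv2.findContours(m,0,1)[0],key=cv2.contourArea)
r=cv2.minAreaRect(c);print('bin top rect',r)
for p in cv2.boxPoints(r): print(p,onz(t,*p,45),onz(t,*p,0))
m=red(s,(130,150,200,240));c=max(cv2.findContours(m,0,1)[0],key=cv2.contourArea)
print('side bin hull',cv2.approxPolyDP(cv2.convexHull(c),2,True)[:,0].tolist())
# white bottle
for f,roi in((t,(175,235,205,275)),(s,(145,160,180,220))):
    h=hsv(f);m=((h[...,1]<60)&(h[...,2]>120)).astype(np.uint8)*255;k=np.zeros_like(m);x0,y0,x1,y1=roi;k[y0:y1,x0:x1]=m[y0:y1,x0:x1]
    print('white',cv2.boundingRect(k),cv2.moments(k,True)['m10']/max(1,k.astype(bool).sum()))
# mat
for f,roi in((t,(255,190,325,260)),(s,(195,235,280,300))):
    h=hsv(f);m=((h[...,0]>9)&(h[...,0]<30)&(h[...,1]>90)&(h[...,2]>100)).astype(np.uint8)*255;k=np.zeros_like(m);x0,y0,x1,y1=roi;k[y0:y1,x0:x1]=m[y0:y1,x0:x1]
    c=max(cv2.findContours(k,0,1)[0],key=cv2.contourArea);e=cv2.fitEllipse(cv2.convexHull(c));print('mat',e,onz(f,*e[0],4))
a=cv2.resize(t['image'][215:285,140:325],None,fx=4.2,fy=4.2,interpolation=2)
b=cv2.resize(s['image'][150:300,125:325],None,fx=2,fy=2,interpolation=2)
o=np.zeros((a.shape[0]+b.shape[0],777,3),np.uint8);o[:a.shape[0],:a.shape[1]]=a;o[a.shape[0]:,:b.shape[1]]=b
cv2.imwrite('pics/crop1.png',o[:,:,::-1]);print(a.shape,b.shape)
E
```

```text
bin top rect ((185.0, 251.0), (34.0, 56.0), 90.0)
[157. 234.] [471.6 106.2  45. ] [469.4 116.6   0. ]
[213. 234.] [470.8 -19.5  45. ] [468.5 -15.5   0. ]
[213. 268.] [395.1 -19.5  45. ] [389.1 -15.5   0. ]
[157. 268.] [396.1 105.4  45. ] [390.1 115.8   0. ]
side bin hull [[160, 163], [171, 168], [189, 196], [191, 215], [158, 227], [140, 194], [138, 179], [155, 164]]
white (181, 246, 23, 17) 190.46979865771812
white (152, 174, 19, 35) 161.47010309278352
mat ((287.7908935546875, 223.5671844482422), (49.42892837524414, 49.94388198852539), 151.8786163330078) [ 492.1 -192.4    4. ]
mat ((237.24237060546875, 267.8889465332031), (48.179561614990234, 62.204036712646484), 85.2197494506836) [ 491.6 -196.2    4. ]
(294, 777, 3) (300, 400, 3)
```

View pics/crop1.png

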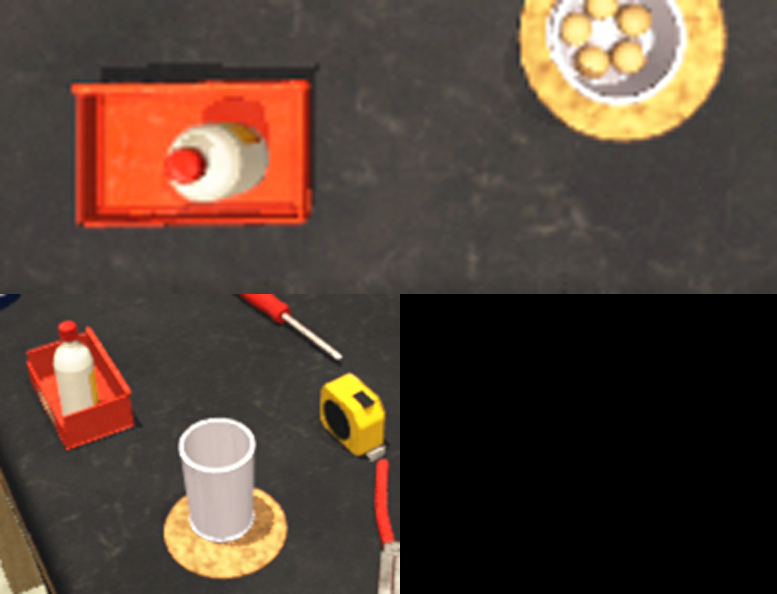

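```bash
python3 - <<'E'
from h import *
np.set_printoptions(precision=1,suppress=True)
t=load('top0');s=load('side0')
for n,a,b in(('-x+y',(157.5,268),(138.5,178.5)),('+x+y',(157.5,234.5),(171,168)),('+x-y',(213.5,234.5),(189.5,196)),('-x-y',(213.5,268),(159,211)),('cap',(184.2,254.3),(158.5,166)),('rim',(286.8,222.5),(233.7,222.7))): print(n,*tri((t,*a),(s,*b)))
for n,p in(('cap',(184.2,254.3)),):print(onz(t,*p,117))
print(onz(s,158.5,166,117))
h=cv2.cvtColor(t['image'],cv2.COLOR_RGB2HSV);m=(((h[...,1]<50)&(h[...,2]>90))|((h[...,0]>9)&(h[...,0]<30)&(h[...,2]>100)&False)).astype(np.uint8)*255
k=np.zeros_like(m);k[195:255,260:320]=m[195:255,260:320];c=max(cv2.findContours(k,0,1)[0],key=cv2.contourArea);e=cv2.fitEllipse(cv2.convexHull(c));print('rim top',e,onz(t,*e[0],104))
h=cv2.cvtColor(s['image'],cv2.COLOR_RGB2HSV);m=((h[...,1]<50)&(h[...,2]>90)).astype(np.uint8)*255
k=np.zeros_like(m);k[205:285,200:270]=m[205:285,200:270];print('cup side bbox',cv2.boundingRect(k))
for z in(104,50):
  for y in(-190,-192,-194,-196): print(z,y,proj(s,(493,y,z)))
# tape, screwdriver
f=t;h=cv2.cvtColor(f['image'],cv2.COLOR_RGB2HSV);m=((h[...,0]>22)&(h[...,0]<35)&(h[...,1]>150)).astype(np.uint8)*255;k=np.zeros_like(m);k[130:170,240:290]=m[130:170,240:290];x,y,w,hh=cv2.boundingRect(k);print('tape',onz(t,x,y,64),onz(t,x+w,y+hh,64))
print('driver',onz(t,137,150,13),onz(t,222,132,5),'hutch edge',onz(t,250,98,250),onz(t,250,98,150))
E
```

```text
-x+y [397.1 104.1  43.8] [np.float64(1.3025463583942414), np.float64(1.3025463583941896)]
+x+y [472.1 104.6  44.3] [np.float64(1.7799516105619768), np.float64(1.7799516105618969)]
+x-y [470.2 -21.8  59.4] [np.float64(0.16157351182705343), np.float64(0.1615735118270166)]
-x-y [399.1 -22.3  49.6] [np.float64(3.5823170213009625), np.float64(3.5823170213009967)]
cap [431.9  34.2 113. ] [np.float64(0.8371558124096746), np.float64(0.8371558124096449)]
rim [ 497.  -180.1  107.1] [np.float64(0.2120683888894793), np.float64(0.2120683888894696)]
[433.1  33.3 117. ]
[430.   29.4 117. ]
rim top ((286.4372863769531, 223.38302612304688), (31.196720123291016, 32.98682403564453), 104.92715454101562) [ 494.9 -179.5  104. ]
cup side bbox (214, 211, 39, 63)
104 -190 [234.  228.2]
104 -192 [234.5 228.9]
104 -194 [235.  229.6]
104 -196 [235.5 230.3]
50 -190 [235.4 249. ]
50 -192 [235.9 249.7]
50 -194 [236.3 250.4]
50 -196 [236.8 251.1]
tape [ 682.9 -103.9   64. ] [ 641.9 -170.7   64. ]
driver [667.6 162.8  13. ] [711.5 -37.2   5. ] hutch edge [ 720.4 -103.3  250. ] [ 750.5 -103.9  150. ]
```

```bash
python3 - <<'E'
from h import *
np.set_printoptions(precision=1,suppress=True)
t=load('top0');s=load('side0')
print('tcp in side',proj(s,(263,567,190)),'in top',proj(t,(263,567,190)))
print('vice',*tri((t,45,183),(s,183,105)),*tri((t,4,275),(s,75,45)), onz(s,75,48,150),onz(s,75,48,200),onz(t,80,320,80))
w=grab('wrist','w0');print(np.array(w['position']),rot(w['orientation']),w['fx'])
E
```

```text
tcp in side [22.1 48.2] in top [-115.2  354.4]
vice [594.3 362.5  35. ] [np.float64(6.072567847283214), np.float64(6.0725678472830165)] [389.9 320.5 263.6] [np.float64(26.123681050338895), np.float64(26.1236810503388)] [391.6 594.5 150. ] [379.4 476.9 200. ] [292.8 259.3  80. ]
[193.4 598.1 384. ] [[ 0.4  0.9  0.2]
 [ 0.9 -0.4 -0.1]
 [-0.   0.3 -1. ]] 308.5914282825223
```

View pics/w0.png

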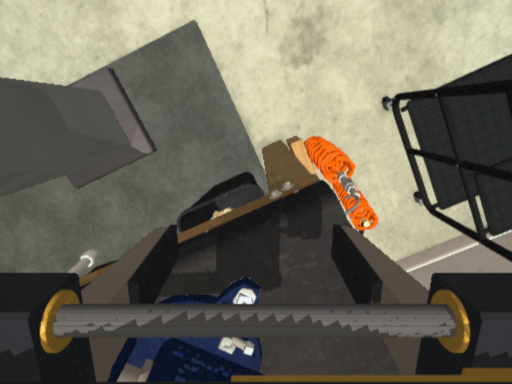

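Request:
arm_command(offset=[[0,0,-0.05],[0,0,-0.1],[0,0,-0.15],[0,0,-0.2],[-0.03,-0.033,-0.2]], roll=[0,0,0,0,0])

```text
clock: 0.65
tool_pos: [277.2, 529.6, 397.1]
tool_rot: [0.001, 0.214, 0.977, 0.006]
ft_force: [1.6, 0.1, 0.4]
opening: 92.0
gripper_force: 0.0
```

Request:
arm_command(offset=[[-0.033,-0.036,0],[-0.066,-0.072,0],[-0.1,-0.108,0],[-0.133,-0.145,0],[-0.166,-0.181,0]], roll=[0,0,0,0,0])

```text
clock: 1.15
tool_pos: [350.8, 288.2, 389.7]
tool_rot: [0.0, 0.215, 0.977, -0.0]
ft_force: [0.8, -0.2, 0.2]
opening: 91.7
gripper_force: 0.0
```

Request:
arm_command(offset=[[-0.033,-0.036,0],[-0.066,-0.072,0],[-0.1,-0.108,0],[-0.133,-0.145,0],[-0.166,-0.181,0]], roll=[0,0,0,0,0])

```text
clock: 1.65
tool_pos: [425.1, 54.1, 389.9]
tool_rot: [0.0, 0.216, 0.976, 0.0]
ft_force: [0.8, 0.4, 0.2]
opening: 92.0
gripper_force: 0.0
```

Request:
arm_command(offset=[[-0.016,-0.017,0.02],[-0.016,-0.017,0.06],[-0.016,-0.017,0.1],[-0.016,-0.017,0.14],[-0.016,-0.017,0.14]], roll=[-8,-16,-24.9,-24.9,-24.9], jaw=-0.13)

```text
clock: 2.15
tool_pos: [429.0, 33.5, 245.5]
tool_rot: [-0.004, 0.0, 1.0, -0.0]
ft_force: [0.3, 0.5, 0.1]
opening: 53.8
gripper_force: 0.0
```

```bash
python3 - <<'E'
from h import *
np.set_printoptions(precision=3,suppress=True)
s=manip.read_state(); print(s['clock'],s['tool_pos'],rot(s['tool_rot']),s['opening'],s['ft_force'])
f=grab('wrist','w1'); print(f['position'])
t=grab('top','top1')
o=np.hstack([cv2.resize(f['image'],(400,300)),cv2.resize(t['image'],(400,300))]);cv2.imwrite('pics/c2.png',o[:,:,::-1])
E
```

```text
2.15 [428.974  33.542 245.485] [[-1.     0.001 -0.009]
 [ 0.001  1.    -0.001]
 [ 0.009 -0.001 -1.   ]] 53.797036164906515 [0.298 0.478 0.056]
[353.901  33.685 440.992]
```

View pics/c2.png

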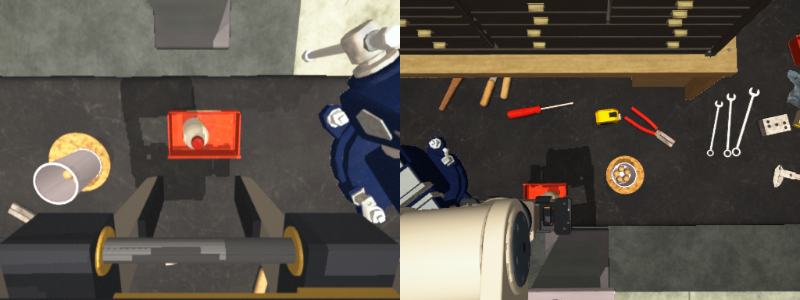

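```bash
python3 - <<'E'
from h import *
np.set_printoptions(precision=1,suppress=True)
t=load('top0');s=load('side0');w=load('w1')
h=cv2.cvtColor(w['image'],cv2.COLOR_RGB2HSV)
m=(((h[...,0]<8)|(h[...,0]>172))&(h[...,1]>150)&(h[...,2]>60)).astype(np.uint8)*255
k=np.zeros_like(m);k[130:215,200:320]=m[130:215,200:320]
c=max(cv2.findContours(k,0,1)[0],key=cv2.contourArea);print(cv2.approxPolyDP(cv2.convexHull(c),2,True)[:,0].tolist())
wh=((h[...,1]<70)&(h[...,2]>100)).astype(np.uint8)*255;k2=np.zeros_like(m);k2[145:200,225:280]=wh[145:200,225:280];print('white',cv2.boundingRect(k2))
m=((h[...,0]>9)&(h[...,0]<30)&(h[...,1]>90)&(h[...,2]>90)).astype(np.uint8)*255;k2=np.zeros_like(m);k2[160:260,40:150]=m[160:260,40:150]
m2=k2
a=cv2.resize(w['image'][130:215,200:320],None,fx=6,fy=6,interpolation=cv2.INTER_CUBIC)
b=cv2.resize(w['image'][160:270,30:150],None,fx=4.5,fy=4.5,interpolation=cv2.INTER_CUBIC)
o=np.zeros((600,800,3),np.uint8);o[:300,:424]=cv2.resize(a,(424,300));o[300:575,:300]=cv2.resize(b,(300,275))
g=cv2.resize(s['image'][150:235,125:205],(480,510))
o[:400,424:800]=cv2.resize(s['image'][150:235,125:205],(376,400),interpolation=cv2.INTER_CUBIC);cv2.imwrite('pics/c3.png',o[:,:,::-1])
E
```

```text
[[308, 146], [308, 202], [214, 201], [214, 146], [218, 141], [303, 141]]
white (235, 151, 31, 38)
```

View pics/c3.png

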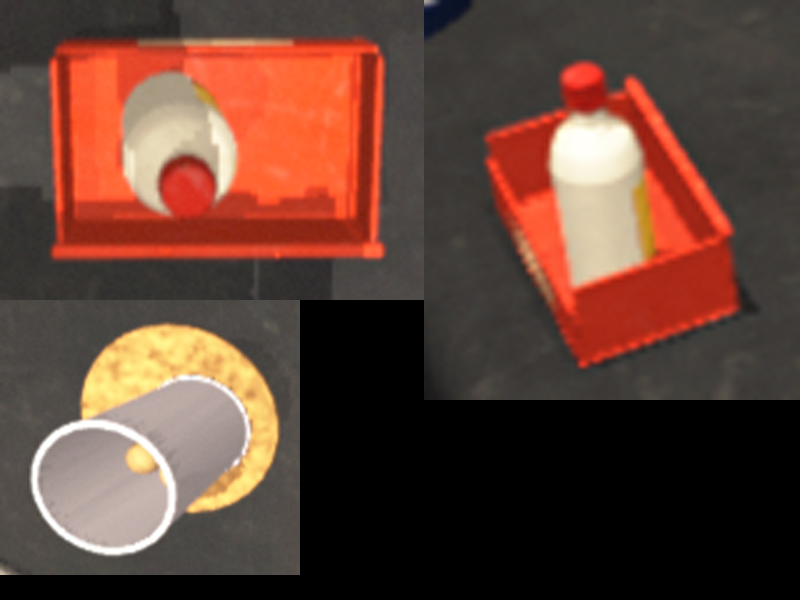

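```bash
python3 - <<'E'
from h import *
np.set_printoptions(precision=1,suppress=True)
t=load('top0');s=load('side0');w=load('w1')
print('cap',*tri((t,184.2,254.3),(s,159,166),(w,252.9,183)))
print('back -y',*tri((t,213.5,234.5),(s,190.1,199.4),(w,215,201)))
print('back +y',*tri((t,157.5,234.5),(s,168.8,168.1),(w,308.1,201)))
print('front corners w z=33',onz(w,218,141.5,33),onz(w,303.5,141.5,33))
print('rim',*tri((t,286.5,223.4),(s,233.7,226),(w,71.2,234.8)),onz(t,286.5,223.4,104),onz(s,233.7,226,104),onz(w,71.2,234.8,104))
print('mat w',onz(w,102,207,4))
# bottle body silhouette at mid heights: expected centre px in side at several z
for z in(10,40,70): print(z,proj(s,(432,33,z)),proj(w,(432,33,z)))
h=cv2.cvtColor(s['image'],cv2.COLOR_RGB2HSV)
for v in range(178,210,4):
    x=np.where(((h[v,:,1]<90)&(h[v,:,2]>90))[145:180])[0]+145; print(v,x.min(),x.max()) if len(x) else 0
E
```

```text
cap [430.9  32.8 113.2] [np.float64(2.1525745449391898), np.float64(1.1977369818914025), np.float64(3.2044762388151806)]
back -y [469.3 -20.   47.5] [np.float64(0.9349963938489766), np.float64(1.7594049158261291), np.float64(2.188115687510475)]
back +y [469.3 105.3  43.9] [np.float64(1.1079204162196294), np.float64(0.538257765574174), np.float64(1.123495879972438)]
front corners w z=33 [390.3 -14.6  33. ] [390.4  97.2  33. ]
rim [ 494.5 -181.8  101.4] [np.float64(1.8960931494835558), np.float64(1.431029725319904), np.float64(2.0457290028438426)] [ 494.9 -179.6  104. ] [ 494.8 -184.8  104. ] [ 492.  -181.5  104. ]
mat w [ 488.8 -192.9    4. ]
10 [166.1 204. ] [254.4 169.8]
40 [164.2 193.5] [254.4 173.8]
70 [162.2 182.7] [254.4 178.5]
178 153 168
182 152 170
186 152 170
190 153 168
194 154 168
198 155 169
202 156 170
206 157 167
```

Request:
arm_command(offset=[[0,0,0.03],[0,0,0.06],[0,0,0.09],[0,0,0.11],[0,0,0.11]], roll=[0,0,0,0,0])

```text
clock: 2.75
tool_pos: [432.8, 34.1, 139.9]
tool_rot: [-0.0, 0.0, 1.0, -0.0]
ft_force: [-0.5, -0.4, 0.0]
opening: 51.8
gripper_force: 0.0
```

```bash
python3 - <<'E'
from h import *
np.set_printoptions(precision=3,suppress=True)
s=manip.read_state(); print(s['clock'],s['tool_pos'],s['opening'],rot(s['tool_rot'])[:,0])
f=grab('wrist','w2'); print(f['position'])
cv2.imwrite('pics/c4.png',cv2.resize(f['image'][150:384,130:400],(540,468))[:,:,::-1])
for z in (60,117): print(z,proj(f,(431,33,z)))
for x,y in ((37.5,60),(37.5,-60)): print(proj(f,(432+x,42+y,50)))
h=cv2.cvtColor(f['image'],cv2.COLOR_RGB2HSV);m=(((h[...,0]<8)|(h[...,0]>172))&(h[...,1]>150)&(h[...,2]>60)).astype(np.uint8)*255
for c in cv2.findContours(m,0,1)[0]:
    if cv2.contourArea(c)>150: print(cv2.boundingRect(c),cv2.contourArea(c))
E
```

```text
2.75 [432.761  34.103 139.912] 51.81220990852917 [-1.     0.     0.001]
[356.18   34.106 334.859]
60 [253.534 194.161]
117 [253.254 214.256]
[323.507 229.103]
[201.982 229.134]
(274, 358, 68, 17) 689.5
(199, 145, 128, 84) 9944.5
```

View pics/c4.png

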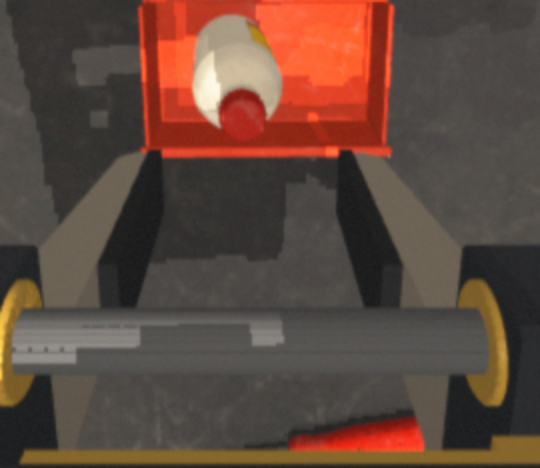

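Request:
arm_command(offset=[[0.003,-0.002,0.02],[0.003,-0.002,0.045],[0.003,-0.002,0.07],[0.003,-0.002,0.09],[0.003,-0.002,0.097]], roll=[0,0,0,0,0], jaw=-0.06)

```text
clock: 3.3
tool_pos: [430.9, 32.1, 43.4]
tool_rot: [0.001, 0.0, 1.0, 0.0]
ft_force: [0.7, 0.6, 0.7]
opening: 48.4
gripper_force: 0.0
```

Request:
arm_command(offset=[[0,0,0],[0,0,0],[0,0,0],[0,0,0],[0,0,0]], roll=[0,0,0,0,0], jaw=1, squeeze=15)

```text
clock: 3.8
tool_pos: [430.8, 32.0, 43.8]
tool_rot: [0.001, 0.0, 1.0, 0.0]
ft_force: [0.2, -1.1, 8.5]
opening: 38.1
gripper_force: 15.1
```

Request:
arm_command(offset=[[0,0,-0.02],[0,0,-0.05],[0,0,-0.09],[0,0,-0.13],[-0.02,0.01,-0.15]], roll=[0,0,0,0,0])

```text
clock: 4.3
tool_pos: [449.1, 41.5, 196.2]
tool_rot: [0.001, 0.0, 1.0, -0.0]
ft_force: [0.7, -0.9, -1.2]
opening: 38.4
gripper_force: 14.9
```

Request:
arm_command(offset=[[-0.03,0.014,0],[-0.07,0.03,0],[-0.1,0.046,0],[-0.129,0.058,0],[-0.129,0.058,0.02]], roll=[0,0,0,0,0])

```text
clock: 4.8
tool_pos: [583.6, 101.8, 174.9]
tool_rot: [0.003, -0.0, 1.0, 0.001]
ft_force: [-0.6, -0.7, -1.1]
opening: 38.2
gripper_force: 14.9
```

Request:
arm_command(offset=[[0,0,0.03],[0,0,0.07],[0,0,0.1],[0,0,0.115],[0,0,0.125]], roll=[0,0,0,0,0])

```text
clock: 5.3
tool_pos: [578.1, 99.8, 46.9]
tool_rot: [-0.001, 0.0, 1.0, -0.0]
ft_force: [-0.1, 0.4, -0.9]
opening: 38.0
gripper_force: 14.9
```

```bash
python3 - <<'E'
from h import *
np.set_printoptions(precision=3,suppress=True)
s=manip.read_state(); print(s['clock'],s['tool_pos'],s['opening'],s['ft_force'],s['gripper_force'])
f=grab('side','s3'); w=grab('wrist','w3')
o=np.hstack([cv2.resize(f['image'][90:240,110:310],(400,300)),cv2.resize(w['image'],(400,300))]);cv2.imwrite('pics/c5.png',o[:,:,::-1])
print(proj(f,(580,100,0)),proj(f,(580,100,115)))
E
```

```text
5.3 [578.125  99.846  46.898] 38.049106818550484 [-0.128  0.412 -0.888] 14.921001571710804
[216.526 170.251] [212.898 129.382]
```

View pics/c5.png

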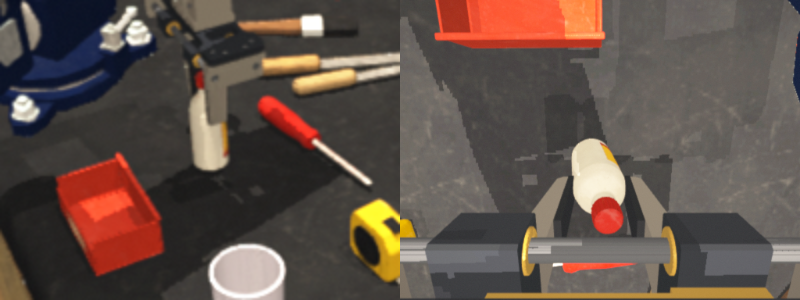

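Request:
arm_command(offset=[[0,0,0.003],[0,0,0.005],[0,0,0.006],[0,0,0.006]], roll=[0,0,0,0])

```text
clock: 5.8
tool_pos: [578.9, 100.0, 42.3]
tool_rot: [0.0, 0.0, 1.0, 0.0]
ft_force: [-0.0, 0.3, -0.9]
opening: 38.3
gripper_force: 14.9
```

Request:
arm_command(offset=[[0,0,0],[0,0,0],[0,0,0],[0,0,0],[0,0,-0.003]], roll=[0,0,0,0,0], jaw=0)

```text
clock: 6.3
tool_pos: [578.3, 99.9, 44.6]
tool_rot: [-0.0, 0.0, 1.0, -0.0]
ft_force: [0.1, -0.4, -0.1]
opening: 45.9
gripper_force: 0.0
```

Request:
arm_command(offset=[[0,0,-0.01],[0,0,-0.03],[0,0,-0.06],[0,0,-0.1],[0,0,-0.14]], roll=[0,0,0,0,0])

```text
clock: 6.8
tool_pos: [578.2, 99.9, 186.8]
tool_rot: [-0.0, 0.0, 1.0, -0.0]
ft_force: [0.7, -0.2, -0.2]
opening: 46.3
gripper_force: 0.0
```

```bash
python3 - <<'E'
from h import *
np.set_printoptions(precision=3,suppress=True)
s=manip.read_state(); print(s['clock'],s['tool_pos'],s['opening'],s['ft_force'])
f=grab('side','s4')
for n,f in(('s3',load('s3')),('s4',f)):
    h=cv2.cvtColor(f['image'],cv2.COLOR_RGB2HSV);m=((h[...,1]<70)&(h[...,2]>110))
    for v in range(136,178,6):
        x=np.where(m[v,195:235])[0]+195; print(n,v,(x.min(),x.max()) if len(x) else 0)
E
```

```text
6.8 [578.209  99.861 186.802] 46.265128041337455 [ 0.693 -0.248 -0.164]
s3 136 (np.int64(209), np.int64(222))
s3 142 (np.int64(205), np.int64(222))
s3 148 (np.int64(205), np.int64(222))
s3 154 (np.int64(205), np.int64(219))
s3 160 (np.int64(206), np.int64(220))
s3 166 (np.int64(206), np.int64(220))
s3 172 (np.int64(208), np.int64(222))
s4 136 0
s4 142 (np.int64(206), np.int64(221))
s4 148 (np.int64(205), np.int64(222))
s4 154 (np.int64(205), np.int64(220))
s4 160 (np.int64(206), np.int64(220))
s4 166 (np.int64(207), np.int64(220))
s4 172 (np.int64(207), np.int64(224))
```

Request:
arm_command(offset=[[0.01,-0.04,0],[0.024,-0.08,0],[0.038,-0.12,0],[0.05,-0.16,0],[0.06,-0.2,0]], roll=[8,16,24,32,40], jaw=-1)

```text
clock: 7.35
tool_pos: [517.8, -101.4, 185.6]
tool_rot: [0.0, 0.345, 0.939, 0.0]
ft_force: [0.6, -0.9, -0.1]
opening: 83.8
gripper_force: 0.0
```

Request:
arm_command(offset=[[0,0,0],[0,0,0],[0,0,0],[0,0,0],[0,0,0]], roll=[8,16,24,32,40])

```text
clock: 7.85
tool_pos: [518.6, -100.2, 185.4]
tool_rot: [0.0, 0.645, 0.764, 0.0]
ft_force: [-0.2, -0.4, 0.3]
opening: 91.9
gripper_force: 0.0
```

Request:
arm_command(offset=[[0,0,0],[0,0,0]], roll=[8,10])

```text
clock: 8.05
tool_pos: [518.6, -100.1, 185.5]
tool_rot: [0.0, 0.709, 0.705, 0.0]
ft_force: [-0.4, 0.8, 0.1]
opening: 92.0
gripper_force: 0.0
```

```bash
python3 - <<'E'
from h import *
np.set_printoptions(precision=3,suppress=True)
s=manip.read_state(); print(s['clock'],s['tool_pos'],s['opening'],s['ft_force'],rot(s['tool_rot']))
f=grab('wrist','w5');print(f['position'])
print(proj(f,(494.5,-182,104)),proj(f,(492,-193,4)))
cv2.imwrite('pics/c6.png',f['image'][:,:,::-1])
E
```

```text
8.05 [ 518.638 -100.099  185.46 ] 91.95000498903387 [-0.415  0.758  0.087] [[ 0.005  1.     0.001]
 [ 1.    -0.005 -0.   ]
 [-0.     0.001 -1.   ]]
[516.831 -25.404 380.331]
[232.463 272.893] [235.848 241.834]
```

View pics/c6.png

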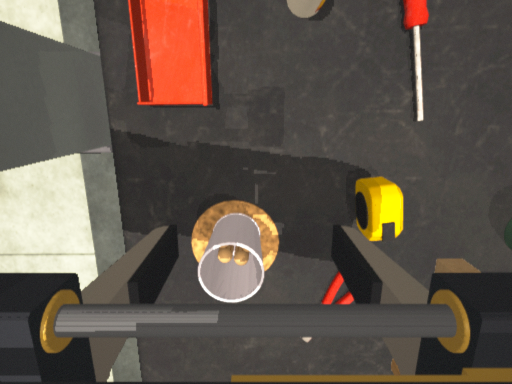

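Request:
arm_command(offset=[[-0.03,-0.01,0],[-0.06,-0.02,0],[-0.08,-0.0245,0.02],[-0.08,-0.0245,0.05],[-0.08,-0.0245,0.08]], roll=[0,0,0,0,0])

```text
clock: 8.6
tool_pos: [494.4, -181.0, 104.9]
tool_rot: [0.001, 0.707, 0.707, 0.0]
ft_force: [-0.4, -1.0, -0.1]
opening: 92.2
gripper_force: 0.0
```

Request:
arm_command(offset=[[0,0,0.02],[0,0,0.04],[0,0,0.06],[0,0,0.072],[0,0,0.074]], roll=[0,0,0,0,0])

```text
clock: 9.1
tool_pos: [493.3, -179.8, 29.9]
tool_rot: [-0.001, 0.707, 0.707, -0.0]
ft_force: [-0.6, 0.4, -0.0]
opening: 92.1
gripper_force: 0.0
```

Request:
arm_command(offset=[[0,0,0],[0,0,0],[0,0,0],[0,0,0],[0,0,0]], roll=[0,0,0,0,0], jaw=1, squeeze=12)

```text
clock: 9.6
tool_pos: [494.5, -180.2, 31.5]
tool_rot: [0.001, 0.707, 0.707, 0.0]
ft_force: [-0.9, -0.2, 6.0]
opening: 65.3
gripper_force: 12.0
```

Request:
arm_command(offset=[[0,0,0],[0,0,0]], roll=[0,0])

```text
clock: 9.8
tool_pos: [494.5, -180.2, 31.5]
tool_rot: [0.001, 0.707, 0.707, 0.0]
ft_force: [-1.0, 0.4, 6.9]
opening: 65.4
gripper_force: 12.0
```

```bash
python3 - <<'E'
from h import *
f=grab('wrist','w6');s=grab('side','s6')
o=np.hstack([cv2.resize(f['image'],(400,300)),cv2.resize(s['image'][150:300,150:350],(400,300))]);cv2.imwrite('pics/c7.png',o[:,:,::-1])
E
```

```text
(no output)
```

View pics/c7.png

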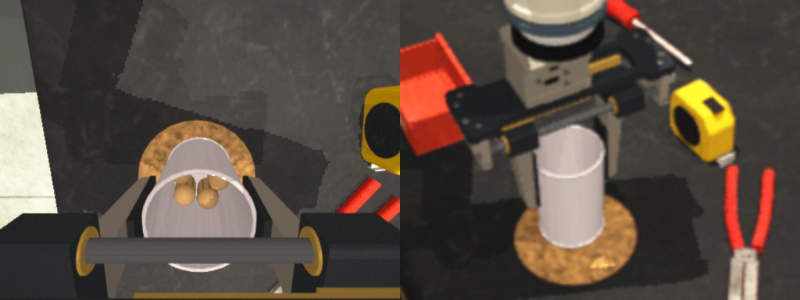

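Request:
arm_command(offset=[[0.0085,0,-0.0045],[0.0176,0,-0.0075],[0.027,0,-0.0088],[0.027,0,-0.0088]], roll=[0,0,0,0])

```text
clock: 10.3
tool_pos: [493.8, -151.6, 39.7]
tool_rot: [-0.0, 0.707, 0.707, 0.0]
ft_force: [-0.0, -0.1, -1.9]
opening: 65.4
gripper_force: 12.0
```

```bash
cat > cup.py <<'E'
from h import *
# cup silhouette in side and wrist: low saturation bright blob / report min-area rect
def blob(f,roi,smax=60,vmin=95):
    h=cv2.cvtColor(f['image'],cv2.COLOR_RGB2HSV);m=((h[...,1]<smax)&(h[...,2]>vmin)&(h[...,2]<256)).astype(np.uint8)*255
    k=np.zeros_like(m);x0,y0,x1,y1=roi;k[y0:y1,x0:x1]=m[y0:y1,x0:x1]
    k=cv2.morphologyEx(k,cv2.MORPH_OPEN,np.ones((3,3),np.uint8))
    cs=sorted(cv2.findContours(k,0,1)[0],key=cv2.contourArea)[::-1][:3]
    return [(cv2.contourArea(c),cv2.boundingRect(c),cv2.minAreaRect(c)) for c in cs]
E
python3 - <<'E'
from cup import *
s=manip.read_state();print(s['tool_pos'],s['ft_force'],s['opening'])
f=grab('side','s7');w=grab('wrist','w7')
P=(494.5,-180.2,50)
print(blob(load('s6'),(195,190,280,290))); print(blob(f,(195,190,280,290)))
P=np.array(s['tool_pos'])+[0,0,19]
for th in(0,15,30):
    a=np.radians(th);u=np.array([0,np.sin(a),np.cos(a)]);n=np.array([0,-np.cos(a),np.sin(a)])
    for nm,q in(('foot',P-46*u),('rim',P+54*u),('footlow',P-46*u+30*n)): print(th,nm,proj(f,q).round(1),proj(w,q).round(1))
    
E
```

```text
[ 493.84541081 -151.62071968   39.72289784] [-0.03118228 -0.0887166  -1.89548139] 65.36206062325479
[(1764.0, (218, 212, 35, 62), ((235.0, 242.5), (61.0, 34.0), 90.0))]
[(1782.0, (210, 200, 35, 61), ((227.0, 230.0), (59.99999237060547, 33.99999237060547), 90.0))]
0 foot [228.1 249. ] [256.8 211.6]
0 rim [225.1 211.4] [258.6 283. ]
0 footlow [234.8 259.3] [256.6 248. ]
15 foot [230.7 252.5] [256.7 227.1]
15 rim [222.  207.5] [258.7 252.4]
15 footlow [237.  259.8] [256.7 266.4]
30 foot [233.  254.7] [256.7 243.1]
30 rim [219.3 205.5] [258.6 220.2]
30 footlow [238.7 258.5] [256.8 284.3]
```

Request:
arm_command(offset=[[0,0,-0.02],[-0.03,-0.001,-0.025],[-0.07,-0.002,-0.025],[-0.105,-0.002,-0.025],[-0.135,-0.002,-0.02]], roll=[0,0,0,0,0])

```text
clock: 10.9
tool_pos: [492.3, -290.3, 60.0]
tool_rot: [0.001, 0.707, 0.707, 0.0]
ft_force: [0.5, 0.4, -1.4]
opening: 65.1
gripper_force: 12.0
```

Request:
arm_command(offset=[[0,0,0.01],[0,0,0.02],[0,0,0.028],[0,0,0.028],[0,0,0.028]], roll=[0,0,0,0,0])

```text
clock: 11.4
tool_pos: [491.9, -287.1, 31.3]
tool_rot: [-0.0, 0.707, 0.707, -0.0]
ft_force: [1.6, -0.6, -1.1]
opening: 65.1
gripper_force: 12.0
```

```bash
python3 - <<'E'
from cup import *
s=manip.read_state();print(s['clock'],s['tool_pos'],s['ft_force'],s['opening'])
t=load('top0');w5=load('w5')
print('pliers',onz(t,352,187,5),onz(t,340,187,5))
h=cv2.cvtColor(w5['image'],cv2.COLOR_RGB2HSV)
m=((h[...,0]>9)&(h[...,0]<30)&(h[...,1]>90)&(h[...,2]>60)).astype(np.uint8)*255;k=np.zeros_like(m);k[195:280,185:285]=m[195:280,185:285]
x,y,ww,hh=cv2.boundingRect(k);print('mat w5',x,y,ww,hh,onz(w5,x,y+44,4),onz(w5,x+ww,y+44,4),onz(w5,x+ww/2,y,4))
x,y,ww,hh=(263,0,0,0)
h=cv2.cvtColor(t['image'],cv2.COLOR_RGB2HSV)
m=((h[...,0]>9)&(h[...,0]<30)&(h[...,1]>90)&(h[...,2]>60)).astype(np.uint8)*255;k=np.zeros_like(m);k[190:260,255:325]=m[190:260,255:325]
x,y,ww,hh=cv2.boundingRect(k);print('mat top',onz(t,x,y+hh/2,4),onz(t,x+ww,y+hh/2,4),onz(t,x+ww/2,y,4),onz(t,x+ww/2,y+hh,4))
f=grab('side','s8');print(blob(f,(170,190,330,330)),proj(f,np.array(s['tool_pos'])+[0,0,-27]))
E
```

```text
11.4 [ 491.8913602  -287.07916345   31.31406904] [ 1.56570796 -0.56849567 -1.13282373] 65.1338686469627
pliers [ 577.82423989 -346.31389513    5.        ] [ 577.97772011 -317.68041045    5.        ]
mat w5 191 200 89 71 [ 432.64284149 -195.73040759    4.        ] [ 550.34083441 -196.46656597    4.        ] [ 492.79288714 -135.47199705    4.        ]
mat top [ 491.43939777 -133.74994545    4.        ] [ 490.68363529 -252.034866      4.        ] [ 550.16070797 -193.575786      4.        ] [ 432.47134998 -192.1331212     4.        ]
[(1973.0, (243, 253, 38, 66), ((261.4095764160156, 285.44110107421875), (36.01234436035156, 65.4736328125), 2.12109637260437)), (601.5, (230, 190, 56, 15), ((257.5, 197.0), (14.0, 55.0), 90.0)), (159.5, (316, 275, 12, 30), ((321.5, 289.5), (29.0, 11.0), 90.0))] [259.69097671 302.58559044]
```

Request:
arm_command(offset=[[0,0,0.004],[0.007,0,0.0043],[0.015,0,0.0003],[0.0232,0,-0.0027],[0.032,0,-0.004]], roll=[0,0,0,0,0])

```text
clock: 11.95
tool_pos: [492.0, -255.3, 35.9]
tool_rot: [0.0, 0.707, 0.707, 0.0]
ft_force: [-0.3, 0.1, -2.2]
opening: 64.4
gripper_force: 12.0
```

```bash
cat >> cup.py <<'E'
def report(nm,roi=(170,190,330,330)):
    s=manip.read_state();p=np.array(s['tool_pos']);print('t',round(s['clock'],2),p.round(1),'F',np.round(s['ft_force'],1),'open',round(s['opening'],1))
    f=grab('side',nm);b=blob(f,roi)
    for a in b[:2]: print('blob',a[0],a[1],np.round(a[2][1],0),round(a[2][2],1))
    return p+[0,0,19],f
def pred(f,P,ths,h=46,d=1):
    # d=+1 mouth to +y; silhouette bbox of cup model points for tilt th
    for th in ths:
        a=np.radians(th);u=np.array([0,d*np.sin(a),np.cos(a)]);n=np.array([0,d*np.cos(a),-np.sin(a)]);x=np.array([1.,0,0])
        q=np.array([proj(f,P+u*l+r*(n*np.cos(g)+x*np.sin(g))) for l,r in((-h,30),(100-h,33)) for g in np.linspace(0,6.28,40)],np.float32)
        r=cv2.minAreaRect(q);print(th,'pred bbox',cv2.boundingRect(q),np.round(r[1],0),round(r[2],1))
E
python3 - <<'E'
from cup import *
P,f=report('s9');pred(f,P,(0,10,20,30,40))
E
```

```text
t 11.95 [ 492.  -255.3   35.9] F [-0.3  0.1 -2.2] open 64.4
blob 2016.5 (235, 238, 37, 67) [66. 36.] 90.0
blob 197.0 (316, 275, 12, 30) [29. 11.] 90.0
0 pred bbox (230, 236, 40, 66) [65. 39.] 83.1
10 pred bbox (228, 235, 43, 69) [68. 39.] 86.0
20 pred bbox (226, 235, 47, 69) [68. 39.] 81.0
30 pred bbox (224, 235, 50, 69) [67. 38.] 72.4
40 pred bbox (223, 235, 53, 69) [64. 38.] 71.1
```

Request:
arm_command(offset=[[0.02,-0.005,-0.03],[0.06,-0.018,-0.05],[0.105,-0.031,-0.05],[0.15,-0.044,-0.05],[0.19,-0.055,-0.05]], roll=[0,0,0,0,0])

```text
clock: 12.5
tool_pos: [435.8, -64.2, 85.7]
tool_rot: [-0.0, 0.707, 0.707, 0.0]
ft_force: [1.6, 0.4, -2.3]
opening: 65.0
gripper_force: 12.0
```

Request:
arm_command(offset=[[0.024,-0.005,0],[0.024,-0.005,0],[0.024,-0.005,0]], roll=[0,0,0])

```text
clock: 12.8
tool_pos: [432.1, -41.6, 85.7]
tool_rot: [0.0, 0.706, 0.708, 0.0]
ft_force: [0.3, -0.1, -2.5]
opening: 64.7
gripper_force: 12.3
```

```bash
python3 - <<'E'
from cup import *
P,f=report('s10',(120,120,240,270));pred(f,P,(0,10))
w=load('w5')
h=cv2.cvtColor(w['image'],cv2.COLOR_RGB2HSV);m=(((h[...,0]<8)|(h[...,0]>172))&(h[...,1]>150)&(h[...,2]>60)).astype(np.uint8)*255
m[:,300:]=0;x,y,a,b=cv2.boundingRect(m);print(x,y,a,b,onz(w,170,y+b,45),onz(w,x,y+b,33),onz(w,x+a,y+b,47))
E
```

```text
t 12.8 [432.1 -41.6  85.7] F [ 0.3 -0.1 -2.5] open 64.7
blob 1781.0 (153, 158, 40, 61) [61. 34.] 80.5
blob 413.0 (205, 141, 18, 35) [34. 17.] 90.0
0 pred bbox (150, 157, 41, 62) [61. 36.] 76.6
10 pred bbox (149, 157, 43, 63) [61. 36.] 80.8
128 0 85 106 [429.29571715 -20.8899742   45.        ] [380.8037238  -20.48678023  33.        ] [474.40889823 -21.15444607  47.        ]
```

Request:
arm_command(offset=[[0,0,0.0117],[-0.0055,0,0.0172],[-0.011,0,0.0217],[-0.0155,0,0.0267],[-0.02,0,0.0317]], roll=[0,0,0,0,0], squeeze=8)

```text
clock: 13.35
tool_pos: [433.0, -64.0, 53.7]
tool_rot: [0.001, 0.707, 0.707, 0.0]
ft_force: [0.1, -4.9, 7.6]
opening: 63.5
gripper_force: 8.0
```

```bash
python3 - <<'E'
from cup import *
P,f=report('s11',(120,120,240,290));pred(f,P,(0,10,20,30,40),d=-1)
w=grab('wrist','w11')
h=cv2.cvtColor(f['image'],cv2.COLOR_RGB2HSV);m=(((h[...,0]<8)|(h[...,0]>172))&(h[...,1]>150)&(h[...,2]>60)).astype(np.uint8)*255
k=np.zeros_like(m);k[150:240,130:200]=m[150:240,130:200];print('bin side now',cv2.boundingRect(k))
E
```

```text
t 13.35 [433.  -64.   53.7] F [ 0.1 -4.9  7.6] open 63.5
blob 1548.0 (159, 173, 37, 56) [55. 36.] 90.0
blob 112.0 (151, 125, 31, 10) [ 7. 31.] 81.9
0 pred bbox (157, 177, 40, 61) [60. 36.] 84.8
10 pred bbox (159, 178, 37, 58) [57. 36.] 79.7
20 pred bbox (161, 180, 37, 54) [36. 53.] 8.0
30 pred bbox (162, 183, 38, 49) [36. 48.] 2.4
40 pred bbox (160, 186, 41, 43) [36. 43.] 53.5
bin side now (138, 167, 35, 61)
```

Request:
arm_command(offset=[[0,0,-0.02],[-0.01,0.015,-0.025],[-0.034,0.045,-0.025],[-0.034,0.0585,-0.01],[-0.034,0.0585,0.02]], roll=[0,0,0,0,0])

```text
clock: 13.95
tool_pos: [494.7, -98.3, 34.3]
tool_rot: [0.002, 0.708, 0.706, 0.002]
ft_force: [1.0, 1.0, -2.1]
opening: 63.9
gripper_force: 8.0
```

```bash
python3 - <<'E'
from cup import *
P,f=report('s12',(150,120,280,330));pred(f,P,(0,10,20,30),d=-1);pred(f,P,(10,20),d=-1,h=40)
h=cv2.cvtColor(f['image'],cv2.COLOR_RGB2HSV);m=(((h[...,0]<8)|(h[...,0]>172))&(h[...,1]>150)&(h[...,2]>60)).astype(np.uint8)*255
for ff in(load('side0'),f):
  h=cv2.cvtColor(ff['image'],cv2.COLOR_RGB2HSV);m=(((h[...,0]<8)|(h[...,0]>172))&(h[...,1]>150)&(h[...,2]>60)).astype(np.uint8)*255
  k=np.zeros_like(m);k[172:240,130:200]=m[172:240,130:200];print('bin',cv2.boundingRect(k))
E
```

```text
t 13.95 [494.7 -98.3  34.3] F [ 1.   1.  -2.1] open 63.9
blob 1684.5 (198, 183, 37, 60) [59. 36.] 90.0
blob 492.0 (182, 120, 48, 14) [13. 47.] 90.0
0 pred bbox (196, 185, 37, 60) [59. 35.] 80.4
10 pred bbox (198, 186, 36, 58) [35. 57.] 5.2
20 pred bbox (199, 188, 37, 53) [35. 53.] 15.6
30 pred bbox (198, 191, 40, 48) [35. 48.] 33.4
10 pred bbox (198, 184, 36, 58) [35. 57.] 5.2
20 pred bbox (199, 186, 37, 54) [35. 53.] 15.6
bin (138, 172, 54, 56)
bin (138, 173, 54, 55)
```

Request:
arm_command(offset=[[0,0,0.004],[0,0,0.008],[0,0,0.011],[0,0,0.013],[0,0,0.013]], roll=[0,0,0,0,0], squeeze=4)

```text
clock: 14.5
tool_pos: [490.7, -96.1, 21.2]
tool_rot: [0.0, 0.707, 0.707, 0.0]
ft_force: [-0.2, 0.5, -1.8]
opening: 63.8
gripper_force: 4.0
```

Request:
arm_command(offset=[[0,0,0],[0,0,0],[0,0,0],[0,0,0]], roll=[0,0,0,0], jaw=-0.9)

```text
clock: 14.9
tool_pos: [490.7, -96.1, 21.1]
tool_rot: [0.0, 0.707, 0.707, 0.0]
ft_force: [-0.4, -0.7, -0.2]
opening: 87.4
gripper_force: 0.0
```

Request:
arm_command(offset=[[0,0,-0.01],[0,0,-0.03],[0,0,-0.044],[0,0,-0.044]], roll=[0,0,0,0])

```text
clock: 15.3
tool_pos: [492.2, -96.4, 67.1]
tool_rot: [0.002, 0.707, 0.707, 0.001]
ft_force: [0.2, -0.4, -1.2]
opening: 87.1
gripper_force: 0.0
```

```bash
python3 - <<'E'
from cup import *
P,f=report('s13',(150,120,280,330));pred(f,np.array([492,-98,46]),(0,),d=-1);pred(f,np.array([494,-100,46]),(0,),d=-1)
w=grab('wrist','w13');print(proj(w,(492,-98,100)),proj(w,(492,-98,0)));
for b in blob(w,(130,150,380,384)):print(b)
E
```

```text
t 15.3 [492.2 -96.4  67.1] F [ 0.2 -0.4 -1.2] open 87.1
blob 1733.5 (194, 188, 38, 59) [59. 35.] 86.9
blob 116.0 (188, 120, 32, 8) [ 7. 31.] 87.8
0 pred bbox (195, 188, 37, 60) [59. 35.] 80.2
0 pred bbox (196, 188, 37, 60) [59. 35.] 80.4
[258.96395416 249.52511184] [256.98961313 200.0175581 ]
(11502.5, (193, 165, 118, 134), ((256.4045715332031, 235.89210510253906), (115.0105972290039, 129.6772918701172), 30.068584442138672))
(592.0, (130, 227, 40, 52), ((145.12974548339844, 248.82162475585938), (16.6158504486084, 63.37550354003906), 36.02737045288086))
(570.0, (340, 227, 40, 47), ((363.4256896972656, 246.6959686279297), (59.286293029785156, 18.018383026123047), 54.46232223510742))
```

Request:
arm_command(offset=[[0,0,0],[0,0,0],[0,0,0],[0,0,0]], roll=[0,0,0,0], jaw=1, squeeze=8)

```text
clock: 15.8
tool_pos: [490.1, -96.0, 64.4]
tool_rot: [-0.0, 0.707, 0.707, -0.0]
ft_force: [-0.2, -0.2, -1.8]
opening: 63.9
gripper_force: 8.0
```

Request:
arm_command(offset=[[-0.008,0,0.002],[-0.0166,0,0.002],[-0.0235,0,0.001],[-0.031,0,0.0],[-0.0385,0,-0.001]], roll=[0,0,0,0,0])

```text
clock: 16.3
tool_pos: [490.1, -135.0, 65.6]
tool_rot: [-0.0, 0.707, 0.707, -0.0]
ft_force: [0.2, 0.1, -3.3]
opening: 63.8
gripper_force: 8.0
```

```bash
python3 - <<'E'
from cup import *
P,f=report('s14',(150,120,290,330));pred(f,P,(0,10,15,20,25,30),d=-1,h=86)
E
```

```text
t 16.3 [ 490.1 -135.    65.6] F [ 0.2  0.1 -3.3] open 63.8
blob 1527.0 (202, 194, 37, 56) [34. 56.] 7.1
blob 283.5 (188, 120, 45, 9) [ 8. 44.] 90.0
0 pred bbox (202, 200, 37, 61) [60. 36.] 80.7
10 pred bbox (202, 199, 37, 58) [36. 57.] 6.1
15 pred bbox (202, 198, 37, 56) [36. 55.] 10.9
20 pred bbox (202, 198, 37, 54) [36. 53.] 2.5
25 pred bbox (200, 198, 40, 51) [36. 51.] 24.7
30 pred bbox (199, 198, 41, 48) [36. 48.] 15.0
```

Request:
arm_command(offset=[[-0.003,0,0.005],[-0.011,0,0.006],[-0.019,0,0.0065],[-0.027,0,0.0075],[-0.0355,0,0.0096]], roll=[0,0,0,0,0])

```text
clock: 16.85
tool_pos: [490.3, -170.5, 56.0]
tool_rot: [-0.0, 0.707, 0.707, -0.0]
ft_force: [-0.6, 0.9, -1.3]
opening: 63.8
gripper_force: 8.0
```

```bash
python3 - <<'E'
from cup import *
P,f=report('s15',(150,120,290,330));pred(f,P,(10,20,30,40,50),d=-1,h=70)
E
```

```text
t 16.85 [ 490.3 -170.5   56. ] F [-0.6  0.9 -1.3] open 63.8
blob 1169.5 (194, 120, 55, 27) [26. 54.] 90.0
blob 830.5 (202, 205, 45, 45) [37. 48.] 45.0
10 pred bbox (210, 208, 38, 60) [58. 37.] 86.4
20 pred bbox (210, 209, 39, 55) [37. 54.] 4.4
30 pred bbox (207, 210, 43, 49) [37. 49.] 40.1
40 pred bbox (205, 212, 46, 42) [37. 46.] 74.0
50 pred bbox (203, 215, 49, 38) [47. 37.] 19.0
```

Request:
arm_command(offset=[[-0.012,0,0.006],[-0.0235,0,0.013],[-0.0335,0,0.022],[-0.04,0,0.03],[-0.0445,0,0.036]], roll=[0,0,0,0,0])

```text
clock: 17.4
tool_pos: [489.9, -215.0, 19.0]
tool_rot: [-0.001, 0.707, 0.707, -0.0]
ft_force: [0.2, -0.6, -0.1]
opening: 64.0
gripper_force: 8.0
```

```bash
python3 - <<'E'
from cup import *
P,f=report('s16',(150,150,300,330));pred(f,P,(60,70,80,90),d=-1,h=70)
w=grab('wrist','w16')
for b in blob(w,(130,100,380,384)):print(b)
for th in(70,80,90):
    a=np.radians(th);u=np.array([0,-np.sin(a),np.cos(a)]);print(th,'foot',proj(w,P-70*u),'rim',proj(w,P+30*u))
E
```

```text
t 17.4 [ 489.9 -215.    19. ] F [ 0.2 -0.6 -0.1] open 64.0
blob 1496.5 (205, 150, 57, 33) [32. 56.] 90.0
blob 806.5 (225, 232, 32, 39) [38. 31.] 87.0
60 pred bbox (212, 238, 52, 48) [54. 38.] 43.1
70 pred bbox (211, 233, 53, 54) [58. 37.] 51.6
80 pred bbox (210, 229, 54, 59) [62. 37.] 57.0
90 pred bbox (209, 226, 55, 62) [64. 37.] 53.0
(19477.5, (192, 100, 126, 168), ((254.5, 183.5), (167.0, 125.0), 90.0))
70 foot [257.83121605 124.55763284] rim [258.08739268 286.54319729]
80 foot [258.03241224 119.96272754] rim [257.998379   283.99512019]
90 foot [258.26139937 118.64083019] rim [257.91434623 280.1962995 ]
```

```bash
python3 - <<'E'
from cup import *
w=load('w16');s=manip.read_state();P=np.array(s['tool_pos'])+[0,0,19]
for b in blob(w,(170,20,340,384))[:2]:print(b[0],b[1])
h=cv2.cvtColor(w['image'],cv2.COLOR_RGB2HSV)
for r in range(60,300,10): print(r,[tuple(int(v) for v in h[r,c]) for c in(225,258,290)])
for hh in(62,70,78):
  for th in(75,82,90):
    a=np.radians(th);u=np.array([0,-np.sin(a),np.cos(a)]);n=np.array([0,np.cos(a),np.sin(a)])
    print(hh,th,'foot top',proj(w,P-hh*u+30*n).round(),'rim top',proj(w,P+(100-hh)*u+33*n).round(),'foot side',proj(w,P-hh*u+[30,0,0]).round(),'rim low',proj(w,P+(100-hh)*u-33*n).round())
E
```

```text
24952.5 (192, 45, 126, 223)
60 [(9, 14, 247), (10, 9, 252), (8, 15, 248)]
70 [(11, 14, 248), (10, 9, 253), (10, 12, 250)]
80 [(11, 14, 248), (30, 1, 253), (10, 12, 251)]
90 [(11, 14, 249), (30, 1, 253), (10, 12, 251)]
100 [(9, 13, 249), (15, 2, 253), (8, 11, 251)]
110 [(9, 13, 250), (9, 7, 253), (8, 11, 250)]
120 [(10, 12, 250), (15, 4, 253), (8, 11, 250)]
130 [(8, 11, 250), (60, 1, 254), (13, 12, 250)]
140 [(6, 30, 170), (30, 2, 253), (13, 12, 250)]
150 [(6, 28, 171), (7, 29, 199), (9, 13, 250)]
160 [(9, 31, 173), (8, 28, 180), (10, 15, 247)]
170 [(9, 31, 174), (7, 29, 183), (7, 29, 196)]
180 [(7, 31, 174), (6, 29, 184), (7, 28, 193)]
190 [(5, 28, 173), (3, 25, 182), (5, 28, 164)]
200 [(7, 30, 176), (3, 25, 182), (5, 29, 166)]
210 [(7, 26, 175), (5, 28, 183), (5, 29, 165)]
220 [(8, 27, 177), (6, 28, 181), (7, 19, 239)]
230 [(6, 31, 175), (5, 27, 181), (5, 30, 198)]
240 [(8, 29, 177), (3, 29, 184), (6, 31, 199)]
250 [(8, 29, 177), (6, 29, 183), (7, 30, 198)]
260 [(6, 31, 174), (5, 27, 180), (5, 29, 165)]
270 [(0, 24, 42), (30, 12, 43), (10, 18, 43)]
280 [(23, 25, 41), (17, 34, 67), (
[... 160 characters left out ...]
top [258. 128.] rim top [258. 323.] foot side [309. 133.] rim low [257. 275.]
62 90 foot top [258. 137.] rim top [258. 325.] foot side [311. 133.] rim low [257. 266.]
70 75 foot top [258. 108.] rim top [258. 304.] foot side [307. 121.] rim low [257. 271.]
70 82 foot top [258. 111.] rim top [258. 309.] foot side [309. 119.] rim low [257. 264.]
70 90 foot top [258. 119.] rim top [258. 312.] foot side [312. 118.] rim low [257. 256.]
78 75 foot top [258.  92.] rim top [258. 288.] foot side [307. 108.] rim low [257. 260.]
78 82 foot top [258.  94.] rim top [258. 294.] foot side [309. 105.] rim low [257. 254.]
78 90 foot top [258. 101.] rim top [258. 299.] foot side [313. 103.] rim low [257. 246.]
```

```bash
python3 - <<'E'
from cup import *
w=load('w16');s=manip.read_state();P=np.array(s['tool_pos'])+[0,0,19]
h=cv2.cvtColor(w['image'],cv2.COLOR_RGB2HSV);m=((h[...,1]<60)&(h[...,2]>95))
for r in (46,50,60,80,100,140,180,220,250,262,266): 
    x=np.where(m[r,150:360])[0]+150; print(r,x.min(),x.max())
r=[]
for hh in range(60,112,3):
  for th in range(50,126,5):
    a=np.radians(th);u=np.array([0,-np.sin(a),np.cos(a)]);n=np.array([0,np.cos(a),np.sin(a)]);x=np.array([1.,0,0])
    q=lambda l,R:np.array([proj(w,P+u*l+R*(n*np.cos(g)+x*np.sin(g))) for g in np.linspace(0,6.28,60)])
    A=q(-hh,30);B=q(100-hh,33);al=np.vstack([A,B])
    r.append((abs(al[:,1].min()-45)+abs(al[:,1].max()-268)*0+abs(B[:,1].max()-268)+abs(np.ptp(al[:,0])-126),hh,th,A[:,1].min().round(),B[:,1].max().round(),np.ptp(A[:,0]).round(),np.ptp(B[:,0]).round()))
for k in sorted(r)[:6]:print(k)
f=load('s16');h=cv2.cvtColor(f['image'],cv2.COLOR_RGB2HSV)
print(blob(f,(180,200,320,330)))
E
```

```text
46 237 268
50 220 285
60 203 302
80 195 309
100 196 308
140 196 310
180 195 312
220 193 314
250 193 316
262 196 308
266 215 288
(np.float64(9.676069367437407), 102, 95, np.float64(46.0), np.float64(263.0), np.float64(123.0), np.float64(110.0))
(np.float64(10.655642718493084), 102, 100, np.float64(52.0), np.float64(268.0), np.float64(130.0), np.float64(110.0))
(np.float64(11.10060418262438), 105, 100, np.float64(44.0), np.float64(263.0), np.float64(131.0), np.float64(111.0))
(np.float64(13.603848033332497), 99, 95, np.float64(55.0), np.float64(268.0), np.float64(122.0), np.float64(109.0))
(np.float64(17.345287470918976), 105, 105, np.float64(41.0), np.float64(268.0), np.float64(139.0), np.float64(111.0))
(np.float64(17.73077633926181), 102, 105, np.float64(47.0), np.float64(272.0), np.float64(137.0), np.float64(110.0))
[(806.5, (225, 232, 32, 39), ((240.75689697265625, 250.88119506835938), (37.894920349121094, 30.9571533203125), 86.98721313476562)), (98.0, (314, 277, 6, 28), ((316.5, 290.5), (27.0, 5.0), 90.0)), (58.0, (224, 225, 14, 8), ((230.1000213623047, 228.30001831054688), (5.692099571228027, 13.914020538330078), 71.56504821777344))]
```

```bash
python3 - <<'E'
from cup import *
np.set_printoptions(precision=0,suppress=True)
w=load('w16');f=load('s16');print(np.array(w['position']))
for v in(45,80,232,250,268): print(v,[(z,round(onz(w,256,v,z)[1])) for z in(4,20,40,60,80,100)])
for r,c0,c1 in((80,195,309),(180,195,312),(250,193,316)): print(r,[(z,round(onz(w,c1,r,z)[0]-onz(w,c0,r,z)[0])) for z in(20,40,60,80)])
h=cv2.cvtColor(f['image'],cv2.COLOR_RGB2HSV);m=(h[...,1]<60)&(h[...,2]>95)
for r in range(222,300,6): 
    x=np.where(m[r,190:300])[0]+190; print(r,x.min() if len(x) else 0,x.max() if len(x) else 0,end=' | ')
print()
for P in((490,-215,38),(490,-145,38),(490,-150,10),(490,-250,60)): print(P,proj(f,P))
E
```

```text
[ 488. -141.  213.]
45 [(4, -101), (20, -104), (40, -108), (60, -112), (80, -116), (100, -119)]
80 [(4, -122), (20, -123), (40, -125), (60, -127), (80, -129), (100, -130)]
232 [(4, -226), (20, -219), (40, -211), (60, -203), (80, -195), (100, -187)]
250 [(4, -240), (20, -233), (40, -223), (60, -214), (80, -204), (100, -195)]
268 [(4, -255), (20, -246), (40, -235), (60, -224), (80, -213), (100, -203)]
80 [(20, 67), (40, 60), (60, 53), (80, 46)]
180 [(20, 75), (40, 67), (60, 59), (80, 52)]
250 [(20, 84), (40, 75), (60, 67), (80, 58)]
222 220 260 | 228 225 265 | 234 228 246 | 240 200 266 | 246 195 256 | 252 199 256 | 258 220 254 | 264 217 250 | 270 222 238 | 276 0 0 | 282 0 0 | 288 0 0 | 294 0 0 | 
(490, -215, 38) [240. 263.]
(490, -145, 38) [224. 238.]
(490, -150, 10) [226. 250.]
(490, -250, 60) [248. 268.]
```

Request:
arm_command(offset=[[0,0,0.004],[0,0,0.008],[0,0,0.011],[0,0,0.011]], roll=[0,0,0,0], squeeze=4)

```text
clock: 17.9
tool_pos: [490.4, -214.1, 9.0]
tool_rot: [-0.0, 0.707, 0.707, 0.0]
ft_force: [0.7, 0.6, -1.3]
opening: 64.2
gripper_force: 4.0
```

```bash
cat >> cup.py <<'E'
def wrows(nm,rows=None,x0=130,x1=380):
    s=manip.read_state();w=grab('wrist',nm);h=cv2.cvtColor(w['image'],cv2.COLOR_RGB2HSV)
    print('tcp',np.round(s['tool_pos'],1),'cam',np.round(w['position']),'F',np.round(s['ft_force'],1),'open',round(s['opening'],1),'t',round(s['clock'],2))
    m=((h[...,1]<60)&(h[...,2]>95)).astype(np.uint8);m[:,:x0]=0;m[:,x1:]=0
    n,l,st,c=cv2.connectedComponentsWithStats(m);i=1+np.argmax(st[1:,4]);print('blob',st[i])
    m=l==i;y0,y1=st[i][1],st[i][1]+st[i][3]
    for r in np.linspace(y0+1,y1-2,9).astype(int):
        x=np.where(m[r])[0];print(r,x.min(),x.max(),'| width mm',[(z,round(onz(w,x.max(),r,z)[0]-onz(w,x.min(),r,z)[0])) for z in(20,35,50,65)],'y',[round(onz(w,x.mean(),r,z)[1]) for z in(4,35,65)],'x35',round(onz(w,x.mean(),r,35)[0]))
    return w
E
python3 - <<'E'
from cup import *
wrows('w17')
E
```

```text
tcp [ 490.4 -214.1    9. ] cam [ 488. -140.  204.] F [ 0.7  0.6 -1.3] open 64.2 t 17.9
blob [  191    41   127   235 27474]
42 234 272 | width mm [(20, 21), (35, 19), (50, 17), (65, 16)] y [-101, -107, -113] x35 488
71 191 312 | width mm [(20, 67), (35, 62), (50, 56), (65, 51)] y [-117, -120, -124] x35 487
100 193 311 | width mm [(20, 67), (35, 62), (50, 56), (65, 51)] y [-133, -134, -135] x35 487
129 193 311 | width mm [(20, 69), (35, 63), (50, 58), (65, 52)] y [-151, -149, -148] x35 487
158 193 312 | width mm [(20, 71), (35, 65), (50, 60), (65, 54)] y [-170, -165, -160] x35 487
187 193 314 | width mm [(20, 74), (35, 68), (50, 62), (65, 56)] y [-189, -181, -174] x35 488
216 193 315 | width mm [(20, 77), (35, 71), (50, 64), (65, 58)] y [-209, -199, -188] x35 488
245 192 316 | width mm [(20, 80), (35, 74), (50, 67), (65, 61)] y [-231, -217, -203] x35 488
274 223 276 | width mm [(20, 35), (35, 32), (50, 29), (65, 27)] y [-254, -236, -219] x35 485
```

Request:
arm_command(offset=[[0,0,0],[0,0,0],[0,0,0],[0,0,0],[0,0,0]], roll=[0,0,0,0,0], jaw=-0.65)

```text
clock: 18.45
tool_pos: [490.5, -214.6, 9.4]
tool_rot: [0.0, 0.707, 0.707, 0.0]
ft_force: [-0.1, 0.9, -0.3]
opening: 75.9
gripper_force: 0.0
```

```bash
python3 - <<'E'
from cup import *
wrows('w18')
f=grab('side','s18')
h=cv2.cvtColor(f['image'],cv2.COLOR_RGB2HSV);m=(h[...,0]>8)&(h[...,0]<22)&(h[...,1]>60)&(h[...,1]<170)&(h[...,2]>150)
k=m.astype(np.uint8)*255
for n in('side0','s18'):
    g=load(n);h=cv2.cvtColor(g['image'],cv2.COLOR_RGB2HSV);m=((h[...,0]>8)&(h[...,0]<30)&(h[...,1]>60)&(h[...,2]>100)).astype(np.uint8);m[:190]=0;m[:,:180]=0;m[:,290:]=0;print(n,cv2.boundingRect(m),m.sum())
E
```

```text
tcp [ 490.5 -214.6    9.4] cam [ 488. -140.  204.] F [-0.1  0.9 -0.3] open 75.9 t 18.45
blob [  203    70   133   217 23873]
71 227 278 | width mm [(20, 28), (35, 26), (50, 24), (65, 21)] y [-117, -121, -124] x35 488
97 216 333 | width mm [(20, 67), (35, 61), (50, 56), (65, 50)] y [-132, -133, -135] x35 499
124 214 330 | width mm [(20, 68), (35, 62), (50, 57), (65, 51)] y [-148, -147, -146] x35 498
151 213 326 | width mm [(20, 67), (35, 62), (50, 56), (65, 51)] y [-165, -162, -158] x35 497
178 211 324 | width mm [(20, 69), (35, 63), (50, 58), (65, 52)] y [-183, -177, -170] x35 496
204 209 321 | width mm [(20, 70), (35, 64), (50, 59), (65, 53)] y [-201, -192, -183] x35 495
231 207 319 | width mm [(20, 72), (35, 66), (50, 60), (65, 54)] y [-221, -208, -196] x35 494
258 204 316 | width mm [(20, 73), (35, 68), (50, 62), (65, 56)] y [-242, -226, -211] x35 492
285 251 284 | width mm [(20, 22), (35, 20), (50, 19), (65, 17)] y [-263, -244, -226] x35 496
side0 (180, 194, 110, 190) 1650
s18 (180, 190, 110, 194) 1811
```

Request:
arm_command(offset=[[0.005,0.001,-0.006],[0.016,0.0035,-0.007],[0.016,0.0035,-0.007]], roll=[1,4,4.5])

```text
clock: 18.85
tool_pos: [494.4, -197.7, 16.8]
tool_rot: [0.0, 0.735, 0.678, 0.0]
ft_force: [-0.3, -1.1, -0.4]
opening: 76.1
gripper_force: 0.0
```

Request:
arm_command(offset=[[0,0,0],[0,0,0],[0,0,0],[0,0,0]], roll=[0,0,0,0], jaw=1, squeeze=30)

```text
clock: 19.25
tool_pos: [494.0, -198.8, 16.3]
tool_rot: [0.0, 0.734, 0.679, 0.0]
ft_force: [0.6, 0.1, -0.7]
opening: 60.9
gripper_force: 28.5
```

Request:
arm_command(offset=[[0,0,-0.005],[0,0,-0.015],[0,0,-0.03],[0,0,-0.03]], roll=[0,0,0,0])

```text
clock: 19.65
tool_pos: [495.3, -199.2, 48.4]
tool_rot: [0.001, 0.734, 0.679, 0.001]
ft_force: [1.3, 0.2, -0.9]
opening: 60.7
gripper_force: 28.2
```

```bash
python3 - <<'E'
from cup import *
wrows('w19')
f=grab('side','s19')
for n in('side0','s19'):
    g=load(n);h=cv2.cvtColor(g['image'],cv2.COLOR_RGB2HSV);m=((h[...,0]>8)&(h[...,0]<30)&(h[...,1]>60)&(h[...,2]>100)).astype(np.uint8);m[:190]=0;m[:,:180]=0;m[:,290:]=0;m[300:]=0;print(n,cv2.boundingRect(m),m.sum())
E
```

```text
tcp [ 495.3 -199.2   48.4] cam [ 499. -124.  243.] F [ 1.3  0.2 -0.9] open 60.7 t 19.65
blob [  200   107   114   198 20495]
108 209 289 | width mm [(20, 55), (35, 52), (50, 48), (65, 44)] y [-123, -123, -123] x35 496
132 202 310 | width mm [(20, 76), (35, 71), (50, 66), (65, 61)] y [-141, -139, -137] x35 499
156 203 310 | width mm [(20, 77), (35, 72), (50, 67), (65, 62)] y [-159, -155, -150] x35 498
181 202 308 | width mm [(20, 78), (35, 73), (50, 68), (65, 63)] y [-179, -172, -165] x35 496
205 202 308 | width mm [(20, 80), (35, 75), (50, 69), (65, 64)] y [-199, -189, -180] x35 495
229 202 307 | width mm [(20, 81), (35, 76), (50, 70), (65, 65)] y [-220, -207, -195] x35 493
254 203 306 | width mm [(20, 81), (35, 76), (50, 70), (65, 65)] y [-242, -227, -212] x35 491
278 200 308 | width mm [(20, 87), (35, 81), (50, 76), (65, 70)] y [-265, -247, -229] x35 489
303 236 275 | width mm [(20, 32), (35, 30), (50, 28), (65, 26)] y [-290, -268, -248] x35 489
side0 (207, 194, 83, 99) 1617
s19 (187, 190, 103, 103) 2336
```

Request:
arm_command(offset=[[0.01,-0.004,-0.035],[0.048,-0.018,-0.053],[0.088,-0.034,-0.053],[0.128,-0.049,-0.053],[0.165,-0.063,-0.053]], roll=[-8,-16,-24,-32,-40], squeeze=40)

```text
clock: 20.25
tool_pos: [443.0, -27.7, 99.0]
tool_rot: [-0.0, 0.456, 0.89, -0.0]
ft_force: [0.4, -0.7, -1.9]
opening: 59.9
gripper_force: 37.7
```

Request:
arm_command(offset=[[0.02,0.007,0],[0.04,0.014,0],[0.06,0.02,0],[0.071,0.0243,0],[0.071,0.0243,0]], roll=[-8,-16,-24,-32,-40])

```text
clock: 20.75
tool_pos: [421.8, 44.0, 98.8]
tool_rot: [-0.001, 0.123, 0.992, 0.0]
ft_force: [0.0, -0.0, -1.7]
opening: 59.9
gripper_force: 37.7
```

Request:
arm_command(offset=[[0,0,0],[0,0,0],[0,0,0]], roll=[-8,-14.5,-14.5])

```text
clock: 21.05
tool_pos: [422.3, 42.8, 98.9]
tool_rot: [-0.0, -0.001, 1.0, -0.0]
ft_force: [0.3, 0.1, -1.6]
opening: 59.8
gripper_force: 37.7
```

```bash
python3 - <<'E'
from cup import *
w=wrows('w20')
s=manip.read_state();print(rot(s['tool_rot'])[:,0].round(3),np.round(s['q'],2))
# rows are along x now
h=cv2.cvtColor(w['image'],cv2.COLOR_RGB2HSV);m=((h[...,1]<60)&(h[...,2]>95)).astype(np.uint8);m[:,:130]=0;m[:,380:]=0
n,l,st,c=cv2.connectedComponentsWithStats(m);i=1+np.argmax(st[1:,4]);y0,hh=st[i][1],st[i][3]
for v in np.linspace(y0+1,y0+hh-2,7).astype(int):
    x=np.where(l[v]==i)[0];print(v,'width',[(z,round(abs(onz(w,x.max(),v,z)[1]-onz(w,x.min(),v,z)[1]))) for z in(90,105,120,135,150)],'x',[(z,round(onz(w,x.mean(),v,z)[0])) for z in(90,120,150)])
f=grab('side','s20');hs=cv2.cvtColor(f['image'],cv2.COLOR_RGB2HSV);m=(((hs[...,0]<8)|(hs[...,0]>172))&(hs[...,1]>150)&(hs[...,2]>60)).astype(np.uint8)*255
k=np.zeros_like(m);k[172:240,130:200]=m[172:240,130:200];print('bin',cv2.boundingRect(k))
E
```

```text
tcp [422.3  42.8  98.9] cam [346.  43. 294.] F [ 0.3  0.1 -1.6] open 59.8 t 21.05
blob [  200   108   112   196 20172]
109 211 297 | width mm [(20, 0), (35, 0), (50, 0), (65, 0)] y [42, 42, 42] x35 345
133 202 309 | width mm [(20, 0), (35, 0), (50, 0), (65, 0)] y [43, 43, 43] x35 364
157 202 309 | width mm [(20, 0), (35, 0), (50, 0), (65, 0)] y [44, 43, 43] x35 384
181 203 307 | width mm [(20, 0), (35, 0), (50, 0), (65, 0)] y [43, 43, 43] x35 404
205 202 307 | width mm [(20, 0), (35, 0), (50, 0), (65, 0)] y [43, 43, 43] x35 426
229 203 306 | width mm [(20, 0), (35, 0), (50, 0), (65, 0)] y [43, 43, 43] x35 449
253 204 305 | width mm [(20, 0), (35, 0), (50, 0), (65, 0)] y [43, 43, 43] x35 472
277 201 308 | width mm [(20, 0), (35, 0), (50, 0), (65, 0)] y [43, 43, 43] x35 497
302 235 274 | width mm [(20, 0), (35, 0), (50, 0), (65, 0)] y [43, 43, 43] x35 524
[-1.     0.003  0.001] [ 0.1   0.16  2.13  0.    0.85 -1.47]
109 width [(90, 55), (105, 51), (120, 47), (135, 43), (150, 39)] x [(90, 345), (120, 345), (150, 345)]
141 width [(90, 70), (105, 65), (120, 60), (135, 54), (150, 49)] x [(90, 365), (120, 362), (150, 359)]
173 width [(90, 70), (105, 65), (120, 60), (135, 54), (150, 49)] x [(90, 386), (120, 380), (150, 374)]
205 width [(90, 73), (105, 67), (120, 62), (135, 57), (150, 51)] x [(90, 409), (120, 400), (150, 390)]
237 width [(90, 73), (105, 68), (120, 63), (135, 57), (150, 52)] x [(90, 433), (120, 420), (150, 407)]
269 width [(90, 77), (105, 71), (120, 66), (135, 60), (150, 54)] x [(90, 458), (120, 442), (150, 425)]
302 width [(90, 30), (105, 27), (120, 25), (135, 23), (150, 21)] x [(90, 486), (120, 465), (150, 445)]
bin (139, 172, 53, 56)
```

Request:
arm_command(offset=[[0,0,0.02],[0,0,0.038],[0,0,0.049],[0,0,0.049]], roll=[0,0,0,0])

```text
clock: 21.55
tool_pos: [421.5, 42.7, 49.1]
tool_rot: [-0.001, 0.001, 1.0, -0.0]
ft_force: [-0.0, 0.1, -1.6]
opening: 59.7
gripper_force: 37.7
```

Request:
arm_command(offset=[[0,0,0.005],[-0.005,0,0.01],[-0.007,0,0.013],[-0.0095,0,0.0165],[-0.011,0,0.0195]], roll=[0,0,0,0,0], squeeze=12)

```text
clock: 22.05
tool_pos: [436.0, 43.0, 31.5]
tool_rot: [0.002, 0.0, 1.0, 0.0]
ft_force: [8.4, -0.6, 10.9]
opening: 59.9
gripper_force: 13.5
```

```bash
cat >> cup.py <<'E'
def xrows(nm,zs,y=None):
    s=manip.read_state();w=grab('wrist',nm);print('t',round(s['clock'],2),'tcp',np.round(s['tool_pos'],1),'F',np.round(s['ft_force'],1),'open',round(s['opening'],1))
    h=cv2.cvtColor(w['image'],cv2.COLOR_RGB2HSV);m=((h[...,1]<60)&(h[...,2]>95)).astype(np.uint8);m[:,:130]=0;m[:,380:]=0
    n,l,st,c=cv2.connectedComponentsWithStats(m);i=1+np.argmax(st[1:,4]);y0,hh=st[i][1],st[i][3];print(st[i])
    for v in np.linspace(y0+1,y0+hh-2,8).astype(int):
        x=np.where(l[v]==i)[0];print(v,x.min(),x.max(),'width',[(z,round(abs(onz(w,x.max(),v,z)[1]-onz(w,x.min(),v,z)[1]))) for z in zs],'x',[(z,round(onz(w,x.mean(),v,z)[0])) for z in zs])
    f=grab('side',nm+'s');hs=cv2.cvtColor(f['image'],cv2.COLOR_RGB2HSV);m=(((hs[...,0]<8)|(hs[...,0]>172))&(hs[...,1]>150)&(hs[...,2]>60)).astype(np.uint8)*255
    k=np.zeros_like(m);k[172:240,120:210]=m[172:240,120:210];print('bin',cv2.boundingRect(k))
    return w,f
E
python3 - <<'E'
from cup import *
xrows('w21',(35,50,65,80,95))
E
```

```text
t 22.05 tcp [436.   43.   31.5] F [ 8.4 -0.6 10.9] open 59.9
[  188    96   135   208 21972]
97 237 273 width [(35, 21), (50, 20), (65, 18), (80, 16), (95, 15)] x [(35, 352), (50, 353), (65, 353), (80, 354), (95, 354)]
126 190 320 width [(35, 79), (50, 72), (65, 66), (80, 60), (95, 54)] x [(35, 369), (50, 368), (65, 367), (80, 366), (95, 366)]
155 192 317 width [(35, 78), (50, 71), (65, 65), (80, 59), (95, 53)] x [(35, 386), (50, 384), (65, 382), (80, 380), (95, 378)]
184 197 313 width [(35, 74), (50, 68), (65, 62), (80, 56), (95, 51)] x [(35, 405), (50, 401), (65, 398), (80, 394), (95, 390)]
214 200 309 width [(35, 71), (50, 66), (65, 60), (80, 55), (95, 49)] x [(35, 425), (50, 420), (65, 415), (80, 409), (95, 404)]
243 204 305 width [(35, 68), (50, 63), (65, 57), (80, 52), (95, 47)] x [(35, 446), (50, 439), (65, 432), (80, 425), (95, 418)]
272 207 302 width [(35, 66), (50, 61), (65, 55), (80, 50), (95, 45)] x [(35, 467), (50, 459), (65, 450), (80, 442), (95, 433)]
302 243 266 width [(35, 16), (50, 15), (65, 14), (80, 13), (95, 11)] x [(35, 491), (50, 481), (65, 470), (80, 460), (95, 450)]
bin (145, 187, 47, 41)
```

Request:
arm_command(offset=[[0,0,0],[0,0,0]], roll=[0,0], squeeze=50)

```text
clock: 22.35
tool_pos: [435.9, 43.0, 31.7]
tool_rot: [0.002, 0.0, 1.0, 0.0]
ft_force: [4.8, -0.3, 10.4]
opening: 58.6
gripper_force: 49.1
```

Request:
arm_command(offset=[[0.004,0,-0.01],[0.008,0,-0.02],[0.01,0,-0.03],[0.01,0,-0.03],[0.01,0,-0.03]], roll=[0,0,0,0,0])

```text
clock: 22.85
tool_pos: [423.7, 42.8, 61.1]
tool_rot: [0.0, 0.0, 1.0, 0.0]
ft_force: [0.6, 0.4, -1.7]
opening: 58.6
gripper_force: 47.3
```

Request:
arm_command(offset=[[0,0,0],[0,0,0],[0,0,0],[0,0,0],[0,0,0]], roll=[0,0,0,0,0])

```text
clock: 23.35
tool_pos: [423.7, 42.8, 60.6]
tool_rot: [-0.0, 0.0, 1.0, -0.0]
ft_force: [-0.8, -0.3, -1.8]
opening: 58.1
gripper_force: 47.3
```

```bash
python3 - <<'E'
from cup import *
w,f=xrows('w22',(60,75,90,105,120))
def wood(g,roi):
    h=cv2.cvtColor(g['image'],cv2.COLOR_RGB2HSV);m=((h[...,0]>9)&(h[...,0]<26)&(h[...,1]>40)&(h[...,1]<190)&(h[...,2]>120)).astype(np.uint8);x0,y0,x1,y1=roi;k=np.zeros_like(m);k[y0:y1,x0:x1]=m[y0:y1,x0:x1];n,l,st,c=cv2.connectedComponentsWithStats(k);return [tuple(int(a) for a in s) for s in st[1:] if s[4]>8]
t=grab('top','t22')
print('top',wood(t,(140,225,230,285)));print('side',wood(f,(130,150,205,240)));print('wrist',wood(w,(150,100,370,300)))
E
```

```text
t 23.35 tcp [423.7  42.8  60.6] F [-0.8 -0.3 -1.8] open 58.1
[  190    98   131   207 21733]
99 236 274 width [(60, 23), (75, 21), (90, 19), (105, 18), (120, 16)] x [(60, 341), (75, 341), (90, 342), (105, 342), (120, 343)]
128 190 319 width [(60, 80), (75, 74), (90, 68), (105, 62), (120, 55)] x [(60, 358), (75, 357), (90, 356), (105, 355), (120, 354)]
157 195 315 width [(60, 76), (75, 70), (90, 65), (105, 59), (120, 53)] x [(60, 376), (75, 374), (90, 371), (105, 369), (120, 367)]
186 198 311 width [(60, 74), (75, 68), (90, 62), (105, 57), (120, 51)] x [(60, 395), (75, 391), (90, 387), (105, 384), (120, 380)]
215 200 308 width [(60, 72), (75, 67), (90, 61), (105, 56), (120, 50)] x [(60, 415), (75, 410), (90, 404), (105, 399), (120, 394)]
244 205 304 width [(60, 68), (75, 63), (90, 58), (105, 52), (120, 47)] x [(60, 436), (75, 429), (90, 422), (105, 415), (120, 409)]
273 206 303 width [(60, 69), (75, 63), (90, 58), (105, 53), (120, 48)] x [(60, 458), (75, 450), (90, 441), (105, 433), (120, 424)]
303 240 269 width [(60, 21), (75, 19), (90, 18), (105, 16), (120, 15)] x [(60, 482), (75, 472), (90, 462), (105, 451), (120, 441)]
bin (141, 175, 51, 53)
top [(175, 237, 36, 14, 204), (140, 245, 48, 40, 697), (196, 256, 7, 2, 13)]
side [(147, 150, 32, 14, 152), (159, 161, 10, 26, 34), (146, 163, 9, 5, 18), (164, 188, 17, 20, 193), (145, 200, 7, 14, 22)]
wrist [(186, 214, 16, 14, 164)]
```

```bash
python3 - <<'E'
from cup import *
t=load('t22');f=load('w22s')
for g,pts in((t,[(180,240),(185,244),(193,244),(200,246),(206,248)]),(f,[(168,192),(172,196),(176,200),(170,204)]),(load('top0'),[(283,217),(290,222)])):
    h=cv2.cvtColor(g['image'],cv2.COLOR_RGB2HSV);print([tuple(int(a) for a in h[v,u]) for u,v in pts])
for n in('top0','top1'):
    g=load(n);h=cv2.cvtColor(g['image'],cv2.COLOR_RGB2HSV);m=((h[...,0]>12)&(h[...,0]<26)&(h[...,1]>40)&(h[...,1]<190)&(h[...,2]>120));print(n,m[225:260,165:215].sum())
h=cv2.cvtColor(t['image'],cv2.COLOR_RGB2HSV);m=((h[...,0]>12)&(h[...,0]<26)&(h[...,1]>40)&(h[...,1]<190)&(h[...,2]>120));print('t22',m[225:260,165:215].sum())
m=m[228:262,160:218]
print('\n'.join(''.join('#' if a else '.' for a in r) for r in m))
h=cv2.cvtColor(f['image'],cv2.COLOR_RGB2HSV);m=((h[...,0]>12)&(h[...,0]<26)&(h[...,1]>40)&(h[...,1]<190)&(h[...,2]>120))[180:215,150:195]
print('\n'.join(''.join('#' if a else '.' for a in r) for r in m))
E
```

```text
[(16, 147, 212), (8, 22, 234), (7, 32, 216), (12, 103, 57), (15, 152, 138)]
[(6, 28, 176), (17, 140, 211), (16, 144, 174), (15, 153, 190)]
[(26, 93, 255), (24, 113, 254)]
top0 151
top1 85
t22 435
..........................................................
..........................................................
..........................................................
..........................................................
..........................................................
..........................................................
..........................................................
..........................................................
..........................................................
.................###############..........................
...............#################......###.................
...............#################....#######...............
...............#################....#########.............
...............#################....###########...........
..........................#.######..#############.........
...................
[... 2011 characters left out ...]
..........
.................#############...............
.................#############...............
................##############...............
................#########.##.................
...............#########.....................
...............#######.......................
..............#####..........................
..............##.............................
.............................................
.............................................
.............................................
.............................................
.............................................
.............................................
.............................................
```

Request:
arm_command(offset=[[0.005,0,-0.015],[-0.012,0,-0.015],[0.012,0,-0.015],[-0.012,0,-0.015],[0.012,0,-0.015]], roll=[0,0,0,0,0])

```text
clock: 24.0
tool_pos: [416.9, 43.1, 76.6]
tool_rot: [0.003, 0.0, 1.0, 0.0]
ft_force: [0.1, 0.4, -2.0]
opening: 58.4
gripper_force: 47.3
```

Request:
arm_command(offset=[[-0.025,0,0],[0,0,0],[-0.025,0,0],[0,0,0],[0,0,0]], roll=[0,0,0,0,0])

```text
clock: 24.5
tool_pos: [409.0, 42.6, 75.2]
tool_rot: [-0.002, 0.0, 1.0, -0.0]
ft_force: [-0.5, -0.6, -0.9]
opening: 58.3
gripper_force: 47.3
```

Request:
arm_command(offset=[[0,0,-0.045],[0,0,-0.09],[0,0,-0.13],[0,0,-0.14],[0,0,-0.14]], roll=[0,0,0,0,0])

```text
clock: 25.0
tool_pos: [413.1, 42.9, 217.1]
tool_rot: [0.002, 0.0, 1.0, 0.0]
ft_force: [-0.1, -0.9, -0.4]
opening: 58.8
gripper_force: 47.3
```

```bash
cat >> cup.py <<'E'
def woodmap(g,x0,y0,x1,y1):
    h=cv2.cvtColor(g['image'],cv2.COLOR_RGB2HSV);m=((h[...,0]>12)&(h[...,0]<28)&(h[...,1]>40)&(h[...,1]<190)&(h[...,2]>100))
    print('\n'.join(''.join('#' if a else '.' for a in r) for r in m[y0:y1,x0:x1]))
E
python3 - <<'E'
from cup import *
s=manip.read_state();print(s['tool_pos'],s['ft_force'],s['clock'])
t=grab('top','t23');f=grab('side','s23');w=grab('wrist','w23')
woodmap(t,155,226,218,272);woodmap(f,132,165,196,228)
woodmap(w,195,90,320,330) if 0 else None
E
```

```text
[413.07260075  42.94797089 217.10647122] [-0.14939586 -0.93283751 -0.35752831] 25.0
...............................................................
...............................................................
...............................................................
...............................................................
...............................................................
...............................................................
...............................................................
...............................................................
...............................................................
...............................................................
...............................................................
......................##############...........................
....................#################......###.................
....................#################....######................
....................#################....#########.............
..............###...################.....##########.....
[... 5322 characters left out ...]
..................................................
................................................................
................................................................
................................................................
................................................................
................................................................
................................................................
................................................................
................................................................
................................................................
................................................................
```

Request:
arm_command(offset=[[-0.013,-0.045,0],[-0.028,-0.09,0],[-0.043,-0.135,0],[-0.058,-0.18,0.02],[-0.0745,-0.225,0.04]], roll=[0,0,0,0,0])

```text
clock: 25.65
tool_pos: [484.7, -181.0, 174.9]
tool_rot: [-0.001, 0.0, 1.0, 0.0]
ft_force: [1.8, 0.5, -0.8]
opening: 58.3
gripper_force: 47.4
```

Request:
arm_command(offset=[[-0.004,-0.011,0.03],[-0.004,-0.011,0.06],[-0.004,-0.011,0.085],[-0.004,-0.011,0.085]], roll=[0,0,0,0], squeeze=30)

```text
clock: 26.05
tool_pos: [485.2, -189.0, 87.1]
tool_rot: [-0.004, 0.0, 1.0, 0.002]
ft_force: [-0.8, 0.6, -1.8]
opening: 58.9
gripper_force: 28.3
```

Request:
arm_command(offset=[[0,0,0],[0,0,0],[0,0,0],[0,0,0]], roll=[0,0,0,0], squeeze=4)

```text
clock: 26.45
tool_pos: [490.0, -190.4, 93.3]
tool_rot: [0.001, 0.0, 1.0, -0.0]
ft_force: [0.2, 0.3, 0.8]
opening: 37.5
gripper_force: 0.0
```

```bash
python3 - <<'E'
from cup import *
w,f=xrows('w24',(60,75,90,105,120,135))
print(blob(f,(190,170,330,300)))
t=grab('top','t24');woodmap(t,155,230,218,272)
E
```

```text
t 26.45 tcp [ 490.  -190.4   93.3] F [0.2 0.3 0.8] open 37.5
[ 166  307  178   67 7415]
308 171 340 width [(60, 144), (75, 135), (90, 125), (105, 116), (120, 106), (135, 97)] x [(60, 577), (75, 566), (90, 555), (105, 544), (120, 533), (135, 523)]
317 167 342 width [(60, 151), (75, 141), (90, 131), (105, 121), (120, 111), (135, 101)] x [(60, 585), (75, 574), (90, 563), (105, 551), (120, 540), (135, 529)]
326 166 343 width [(60, 154), (75, 144), (90, 134), (105, 124), (120, 113), (135, 103)] x [(60, 595), (75, 583), (90, 571), (105, 559), (120, 547), (135, 535)]
335 167 342 width [(60, 154), (75, 144), (90, 133), (105, 123), (120, 113), (135, 103)] x [(60, 604), (75, 591), (90, 579), (105, 566), (120, 554), (135, 541)]
344 181 328 width [(60, 130), (75, 122), (90, 113), (105, 105), (120, 96), (135, 87)] x [(60, 613), (75, 600), (90, 587), (105, 574), (120, 561), (135, 547)]
353 182 327 width [(60, 130), (75, 121), (90, 113), (105, 104), (120, 96), (135, 87)] x [(60, 623), (75, 609), (90, 595), (105, 582), (120, 568), (135, 554)]
362 182 327 width [(60, 131), (75, 122), (90, 114), (105,
[... 2594 characters left out ...]
..........#########.........................................
..............########.........................................
..............########.........................................
...............######..........................................
................####...........................................
...............................................................
...............................................................
...............................................................
...............................................................
...............................................................
...............................................................
```

Request:
arm_command(offset=[[0.03,0,-0.04],[0.06,0,-0.08],[0.1,0,-0.12],[0.12,0,-0.15],[0.12,0,-0.15]], roll=[0,0,0,0,0], jaw=-1)

```text
clock: 27.1
tool_pos: [368.9, -191.1, 246.6]
tool_rot: [0.003, 0.001, 1.0, -0.002]
ft_force: [0.8, -1.1, -1.2]
opening: 58.1
gripper_force: 0.0
```

```bash
python3 - <<'E'
from cup import *
s=manip.read_state();print(s['tool_pos'],s['clock'])
t=grab('top','t25');f=grab('side','s25');w=grab('wrist','w25')
for nm,g,roi in(('top',t,(240,160,360,290)),('side',f,(190,190,312,300)),('wrist',w,(40,60,470,290))):
    for b in blob(g,roi)[:2]: print(nm,b,'on z33',onz(g,*b[2][0],33).round())
def mask(g):
    h=cv2.cvtColor(g['image'],cv2.COLOR_RGB2HSV);return ((h[...,1]<60)&(h[...,2]>95))
m=mask(t)[160:290,240:360];m=m[::2,::1];print('\n'.join(''.join('#' if a else '.' for a in r) for r in m if r.any()))
for n in('top0','t25'):
    g=load(n);h=cv2.cvtColor(g['image'],cv2.COLOR_RGB2HSV);m=((h[...,0]>22)&(h[...,0]<35)&(h[...,1]>150)).astype(np.uint8);k=np.zeros_like(m);k[120:170,230:290]=m[120:170,230:290];print('tape',cv2.boundingRect(k))
E
```

```text
[ 368.85639245 -191.13402642  246.59847801] 27.1
top (1218.5, (266, 162, 35, 48), ((283.4615478515625, 185.1923065185547), (28.43684196472168, 47.26398849487305), 11.309932708740234)) on z33 [ 581. -181.   33.]
top (214.0, (327, 167, 25, 21), ((338.2161865234375, 176.79730224609375), (26.85320472717285, 9.881049156188965), 35.53767776489258)) on z33 [ 600. -307.   33.]
side (1851.5, (245, 216, 61, 42), ((274.4347229003906, 235.1106414794922), (35.116790771484375, 60.035621643066406), 78.92979431152344)) on z33 [ 581. -179.   33.]
wrist (29439.5, (40, 60, 430, 74), ((254.50003051757812, 96.49999237060547), (72.99998474121094, 428.99993896484375), 90.0)) on z33 [ 277. -191.   33.]
wrist (1331.5, (126, 227, 63, 63), ((161.1809844970703, 261.8009033203125), (26.234235763549805, 87.58199310302734), 42.27368927001953)) on z33 [ 506. -327.   33.]
...................................##############.......................................................................
..................................######################................................................................
......
[... 2366 characters left out ...]
...............................................
...........................###########################..................................................................
......................................################..................................................................
......................................................................................................................#.
.....................................#..................................................................................
............#...........................................................................................................
tape (250, 139, 30, 18)
tape (250, 139, 30, 18)
```

```bash
python3 - <<'E'
from cup import *
for nm,roi in(('s25',(190,190,312,300)),('t25',(240,155,310,215))):
    g=load(nm);h=cv2.cvtColor(g['image'],cv2.COLOR_RGB2HSV);m=((h[...,1]<60)&(h[...,2]>85)).astype(np.uint8);k=np.zeros_like(m);x0,y0,x1,y1=roi;k[y0:y1,x0:x1]=m[y0:y1,x0:x1]
    n,l,st,c=cv2.connectedComponentsWithStats(k);i=1+np.argmax(st[1:,4])
    p=np.argwhere(l==i)[:,::-1].astype(float);q=p-p.mean(0);e,v=np.linalg.eigh(q.T@q);a=v[:,1];a=a if (a[0]>0 if nm[0]=='s' else a[1]<0) else -a
    s=q@a;o=q@np.array([-a[1],a[0]]);print(nm,'center',p.mean(0),'axis(+x end)',a,'range',s.min(),s.max(), 'world c',onz(g,*p.mean(0),33).round(1),'ends',onz(g,*(p.mean(0)+a*s.max()),33).round(),onz(g,*(p.mean(0)+a*s.min()),33).round())
    mid=(s.min()+s.max())/2
    for b in np.linspace(s.min(),s.max(),10)[:-1]:
        kk=(s>=b)&(s<b+2.5);V=h[...,2][l==i][kk];print(round(b),round(np.ptp(o[kk]),1),int(V.mean()),int(V.min()),int(V.max()))
    woodmap(g,*((240,205,310,262) if nm=='s25' else (0,0,0,0)))
E
```

```text
s25 center [274.07432086 235.79856484] axis(+x end) [ 0.98963273 -0.14362125] range -29.51993609123686 31.00699759555871 world c [ 580. -180.   33.] ends [ 638. -198.   33.] [ 525. -163.   33.]
-30 27.3 204 92 255
-23 34.5 238 111 255
-16 34.5 237 86 255
-9 33.5 240 107 255
-3 33.2 239 106 255
4 32.5 241 135 255
11 32.4 240 108 255
18 31.4 243 142 255
24 31.5 239 113 255
......................................................................
....................................................................#.
......................................................................
......................................................................
......................................................................
......................................................................
......................................................................
......................................................................
.............................................#........................
......................................................................
................
[... 2996 characters left out ...]
........................................
##########################............................................
###########################...........................................
###########################...........................................
###########################...........................................
t25 center [283.2742681  185.55084746] axis(+x end) [ 0.19972557 -0.97985188] range -23.28752790390953 24.020191532768706 world c [ 580.1 -180.1   33. ] ends [ 635. -192.   33.] [ 528. -169.   33.]
-23 27.5 242 107 255
-18 27.5 251 129 255
-13 28.2 248 132 255
-8 28.4 244 103 255
-2 27.9 244 86 255
3 27.5 244 89 255
8 26.9 245 129 255
14 26.7 245 118 255
19 27.5 242 87 255
```

Request:
arm_command(offset=[[-0.045,0.005,0.02],[-0.09,0.01,0.04],[-0.135,0.015,0.06],[-0.182,0.019,0.08],[-0.182,0.019,0.1]], roll=[5,10,14.8,14.8,14.8], squeeze=30)

```text
clock: 27.75
tool_pos: [556.0, -170.2, 138.9]
tool_rot: [0.0, 0.128, 0.992, 0.0]
ft_force: [-0.8, 0.3, -0.5]
opening: 91.5
gripper_force: 0.0
```

```bash
python3 - <<'E'
from cup import *
s=manip.read_state();T=rot(s['tool_rot']);p=np.array(s['tool_pos']);print(p,s['opening'],T[:,0].round(3))
w=grab('wrist','w26');h=cv2.cvtColor(w['image'],cv2.COLOR_RGB2HSV);m=((h[...,1]<60)&(h[...,2]>95)).astype(np.uint8);m[:,:150]=0;m[:,365:]=0
n,l,st,c=cv2.connectedComponentsWithStats(m)
for i in range(1,n):
    if st[i][4]>800:
        print(st[i])
        for v in np.linspace(st[i][1]+2,st[i][1]+st[i][3]-3,7).astype(int):
            x=np.where(l[v]==i)[0];a,b,cc=onz(w,x.min(),v,33),onz(w,x.max(),v,33),onz(w,x.mean(),v,33);print(v,x.min(),x.max(),round(np.linalg.norm(a-b)),(T.T@(cc-p))[:2].round(1))
E
```

```text
[ 556.04163476 -170.17722558  138.86455907] 91.54916898298289 [-0.967  0.254 -0.   ]
[ 213  157   69  127 6783]
159 229 277 47 [30.2 -2.1]
179 215 280 65 [10.2 -7.6]
199 217 280 64 [-10.6  -6.7]
220 220 280 62 [-33.2  -5.3]
240 223 280 60 [-55.6  -3.8]
260 227 276 53 [-78.8  -3.9]
281 271 273 2 [-104.2   18.5]
[ 150  309  215   29 4232]
311 150 364 242 [-142.2   -0.2]
315 150 364 242 [-147.5    3. ]
319 150 364 243 [-152.8    2. ]
323 150 364 244 [-158.1    7.2]
327 150 364 245 [-163.5   13.4]
331 150 364 246 [-168.9   23.9]
335 150 364 247 [-174.4   46.9]
```

Request:
arm_command(offset=[[0.004,-0.007,0.03],[0.004,-0.007,0.06],[0.004,-0.007,0.09],[0.004,-0.007,0.115],[0.004,-0.007,0.126]], roll=[-3.2,-3.2,-3.2,-3.2,-3.2])

```text
clock: 28.3
tool_pos: [543.0, -176.1, 12.9]
tool_rot: [-0.003, 0.101, 0.995, 0.001]
ft_force: [-0.5, 0.7, -0.4]
opening: 91.9
gripper_force: 0.0
```

Request:
arm_command(offset=[[0,0,0],[0,0,0],[0,0,0],[0,0,0],[0,0,0]], roll=[0,0,0,0,0], jaw=1)

```text
clock: 28.8
tool_pos: [546.2, -177.2, 17.1]
tool_rot: [0.001, 0.101, 0.995, -0.0]
ft_force: [0.8, 0.1, 2.6]
opening: 61.0
gripper_force: 28.9
```

Request:
arm_command(offset=[[0,0,-0.01],[0,0,-0.03],[0,0,-0.05],[0,0,-0.05]], roll=[0,0,0,0])

```text
clock: 29.2
tool_pos: [547.4, -177.7, 69.1]
tool_rot: [0.002, 0.101, 0.995, -0.001]
ft_force: [0.9, -0.1, -0.5]
opening: 61.0
gripper_force: 28.3
```

```bash
cat >> cup.py <<'E'
def trows(nm,zs,x0=150,x1=365):
    s=manip.read_state();T=rot(s['tool_rot']);p=np.array(s['tool_pos']);print('t',round(s['clock'],2),'tcp',p.round(1),'open',round(s['opening'],1),'F',np.round(s['ft_force'],1),'tx',T[:,0].round(3))
    w=grab('wrist',nm);h=cv2.cvtColor(w['image'],cv2.COLOR_RGB2HSV);m=((h[...,1]<60)&(h[...,2]>95)).astype(np.uint8);m[:,:x0]=0;m[:,x1:]=0;m[300:]=0
    n,l,st,c=cv2.connectedComponentsWithStats(m);i=1+np.argmax(st[1:,4]);print(st[i])
    for v in np.linspace(st[i][1]+1,st[i][1]+st[i][3]-2,8).astype(int):
        x=np.where(l[v]==i)[0]
        print(v,x.min(),x.max(),[(z,round(np.linalg.norm(onz(w,x.min(),v,p[2]+z)-onz(w,x.max(),v,p[2]+z))),int((T.T@(onz(w,x.mean(),v,p[2]+z)-p))[0])) for z in zs])
E
python3 - <<'E'
from cup import *
trows('w27',(-15,0,19,35,50))
E
```

```text
t 29.2 tcp [ 547.4 -177.7   69.1] open 61.0 F [ 0.9 -0.1 -0.5] tx [-0.98   0.201 -0.005]
[  198   192   114   108 10723]
193 247 275 [(-15, 20, 20), (0, 18, 24), (19, 17, 29), (35, 15, 33), (50, 14, 37)]
208 202 308 [(-15, 76, 9), (0, 70, 13), (19, 63, 20), (35, 58, 25), (50, 52, 30)]
223 199 309 [(-15, 80, -2), (0, 74, 3), (19, 67, 10), (35, 61, 16), (50, 55, 22)]
238 202 307 [(-15, 77, -14), (0, 72, -7), (19, 65, 0), (35, 59, 7), (50, 53, 14)]
253 204 306 [(-15, 76, -26), (0, 71, -18), (19, 64, -9), (35, 58, -1), (50, 52, 5)]
268 205 306 [(-15, 76, -38), (0, 71, -30), (19, 64, -19), (35, 58, -11), (50, 53, -2)]
283 207 305 [(-15, 75, -51), (0, 70, -42), (19, 63, -30), (35, 57, -20), (50, 52, -11)]
298 210 303 [(-15, 72, -64), (0, 67, -54), (19, 61, -41), (35, 55, -30), (50, 50, -20)]
```

Request:
arm_command(offset=[[0.03,-0.005,0],[0.07,-0.011,0],[0.11,-0.017,0],[0.15,-0.023,0],[0.166,-0.026,0.01]], roll=[0,0,0,0,0])

```text
clock: 29.75
tool_pos: [373.4, -168.0, 55.5]
tool_rot: [-0.001, 0.101, 0.995, 0.0]
ft_force: [0.7, 0.3, -2.2]
opening: 60.4
gripper_force: 28.3
```

Request:
arm_command(offset=[[0,0,0.015],[0,0,0.03],[0,0,0.04],[0,0,0.04]], roll=[0,0,0,0])

```text
clock: 30.15
tool_pos: [376.8, -168.7, 14.9]
tool_rot: [-0.001, 0.101, 0.995, 0.0]
ft_force: [-0.4, 1.1, 1.2]
opening: 60.6
gripper_force: 28.6
```

Request:
arm_command(offset=[[0,0,0.001],[0,0,0.002],[0,0,0.002]], roll=[0,0,0], squeeze=6)

```text
clock: 30.45
tool_pos: [377.4, -169.0, 14.3]
tool_rot: [-0.0, 0.101, 0.995, 0.0]
ft_force: [-3.5, -0.1, 5.4]
opening: 61.7
gripper_force: 6.4
```

Request:
arm_command(offset=[[-0.003,0,-0.008],[-0.0065,0,-0.015],[-0.011,0,-0.022],[-0.0155,0,-0.028],[-0.0155,0,-0.028]], roll=[0,0,0,0,0])

```text
clock: 30.95
tool_pos: [394.5, -172.8, 43.2]
tool_rot: [0.001, 0.101, 0.995, -0.0]
ft_force: [0.6, -0.2, -0.3]
opening: 60.3
gripper_force: 5.6
```

```bash
python3 - <<'E'
from cup import *
trows('w28',(-40,-20,0,19,35))
E
```

```text
t 30.95 tcp [ 394.5 -172.8   43.2] open 60.3 F [ 0.6 -0.2 -0.3] tx [-0.98   0.201 -0.003]
[  150     0   215   144 25337]
1 150 364 [(-40, 144, 147), (-20, 131, 141), (0, 119, 135), (19, 108, 129), (35, 98, 124)]
21 150 364 [(-40, 146, 135), (-20, 134, 130), (0, 121, 125), (19, 109, 120), (35, 99, 116)]
41 150 364 [(-40, 148, 122), (-20, 136, 118), (0, 123, 114), (19, 111, 111), (35, 101, 107)]
61 150 364 [(-40, 151, 109), (-20, 138, 106), (0, 125, 104), (19, 113, 101), (35, 103, 99)]
81 150 364 [(-40, 153, 96), (-20, 140, 94), (0, 127, 93), (19, 115, 91), (35, 104, 90)]
101 150 358 [(-40, 151, 82), (-20, 138, 82), (0, 126, 81), (19, 113, 81), (35, 103, 80)]
121 150 261 [(-40, 82, 68), (-20, 75, 69), (0, 68, 70), (19, 62, 70), (35, 56, 71)]
142 150 158 [(-40, 6, 53), (-20, 6, 55), (0, 5, 57), (19, 5, 59), (35, 4, 60)]
```

```bash
sed -i 's/m\[300:\]=0$/m[300:]=0;m[:150]=0/' cup.py; cat >> cup.py <<'E'
def sidetilt(nm,roi):
    g=grab('side',nm);h=cv2.cvtColor(g['image'],cv2.COLOR_RGB2HSV);m=((h[...,1]<60)&(h[...,2]>85)).astype(np.uint8);k=np.zeros_like(m);x0,y0,x1,y1=roi;k[y0:y1,x0:x1]=m[y0:y1,x0:x1]
    print('\n'.join(''.join('#' if a else '.' for a in r) for r in k[y0:y1:2,x0:x1]))
    return g
E
python3 - <<'E'
from cup import *
trows('w29',(-40,-20,0,19,35))
g=sidetilt('s29',(150,200,275,300));
for P in((394,-173,62),(461,-187,4),(470,-189,4)):print(proj(g,P))
E
```

```text
t 31.0 tcp [ 393.7 -172.5   42.7] open 60.5 F [-0.2  0.5 -0.8] tx [-0.98   0.201 -0.002]
[  198   180   114   120 11500]
181 238 275 [(-40, 29, 23), (-20, 26, 27), (0, 24, 32), (19, 22, 36), (35, 20, 40)]
197 205 304 [(-40, 78, 10), (-20, 72, 15), (0, 65, 21), (19, 59, 26), (35, 53, 31)]
214 198 311 [(-40, 91, -4), (-20, 83, 2), (0, 75, 9), (19, 68, 16), (35, 62, 21)]
231 202 307 [(-40, 86, -18), (-20, 78, -10), (0, 71, -2), (19, 64, 5), (35, 58, 11)]
247 205 305 [(-40, 83, -32), (-20, 76, -23), (0, 69, -14), (19, 62, -5), (35, 56, 2)]
264 208 303 [(-40, 80, -48), (-20, 73, -37), (0, 66, -27), (19, 60, -17), (35, 54, -8)]
281 211 299 [(-40, 75, -64), (-20, 69, -52), (0, 62, -40), (19, 56, -29), (35, 51, -19)]
298 214 297 [(-40, 72, -81), (-20, 66, -67), (0, 60, -54), (19, 54, -41), (35, 49, -30)]
..#...#........#..#.............#..#.........................................................................................
.....######..............#.......#..#........................................................................................
......####.......#...#...#...#.....##...
[... 5391 characters left out ...]
................................................................................................................
.............................................................................................................................
.............................................................................................................................
.............................................................................................................................
.............................................................................................................................
[180.9127705  257.62071765]
[220.49601201 270.49363999]
[225.27743126 269.47605994]
```

Request:
arm_command(offset=[[-0.0055,0,-0.006],[-0.011,0,-0.0112],[-0.0175,0,-0.016],[-0.0238,0,-0.0203],[-0.0238,0,-0.0203]], roll=[0,0,0,0,0], squeeze=5)

```text
clock: 31.6
tool_pos: [417.7, -177.5, 63.2]
tool_rot: [0.001, 0.101, 0.995, -0.0]
ft_force: [-2.3, 0.6, 2.1]
opening: 59.9
gripper_force: 4.8
```

```bash
python3 - <<'E'
from cup import *
trows('w30',(-60,-40,-20,0,19,35))
g=sidetilt('s30',(160,220,250,290));
E
```

```text
t 31.6 tcp [ 417.7 -177.5   63.2] open 59.9 F [-2.3  0.6  2.1] tx [-0.98   0.201 -0.002]
[  197   165   116   135 12211]
166 241 270 [(-60, 24, 31), (-40, 22, 34), (-20, 20, 38), (0, 19, 42), (19, 17, 45), (35, 15, 48)]
184 208 301 [(-60, 79, 15), (-40, 73, 20), (-20, 67, 25), (0, 60, 30), (19, 54, 34), (35, 49, 38)]
203 198 311 [(-60, 98, 0), (-40, 90, 5), (-20, 82, 11), (0, 75, 17), (19, 67, 23), (35, 61, 28)]
222 198 311 [(-60, 99, -18), (-40, 91, -10), (-20, 84, -3), (0, 76, 4), (19, 68, 11), (35, 62, 17)]
241 206 304 [(-60, 88, -36), (-40, 81, -27), (-20, 74, -18), (0, 67, -9), (19, 60, -1), (35, 55, 5)]
260 213 298 [(-60, 77, -55), (-40, 71, -44), (-20, 65, -34), (0, 59, -24), (19, 53, -14), (35, 49, -5)]
279 220 294 [(-60, 69, -74), (-40, 63, -62), (-20, 58, -50), (0, 52, -38), (19, 47, -27), (35, 43, -18)]
298 227 287 [(-60, 57, -94), (-40, 52, -81), (-20, 48, -67), (0, 43, -54), (19, 39, -41), (35, 36, -30)]
..............................................####........................................
..............................................................................
[... 2315 characters left out ...]
.................................########......................
..........................................................................................
..........................................................................................
..........................................................................................
..........................................................................................
..........................................................................................
..........................................................................................
..........................................................................................
```

Request:
arm_command(offset=[[-0.007,0,-0.004],[-0.0141,0,-0.0075],[-0.022,0,-0.01],[-0.0293,0,-0.0115],[-0.0293,0,-0.0115]], roll=[0,0,0,0,0])

```text
clock: 32.2
tool_pos: [446.6, -183.4, 74.5]
tool_rot: [0.001, 0.101, 0.995, -0.0]
ft_force: [-1.2, -0.2, 4.9]
opening: 59.7
gripper_force: 5.0
```

```bash
python3 - <<'E'
from cup import *
trows('w31',(-80,-60,-40,-20,0,19,35))
g=sidetilt('s31',(160,200,260,290));
E
```

```text
t 32.2 tcp [ 446.6 -183.4   74.5] open 59.7 F [-1.2 -0.2  4.9] tx [-0.98   0.201 -0.002]
[  196   154   169   146 14341]
155 243 266 [(-80, 21, 37), (-60, 19, 40), (-40, 18, 43), (-20, 16, 46), (0, 15, 49), (19, 13, 51), (35, 12, 54)]
175 209 300 [(-80, 83, 19), (-60, 77, 23), (-40, 71, 27), (-20, 65, 32), (0, 59, 36), (19, 53, 40), (35, 48, 43)]
195 198 364 [(-80, 153, 0), (-60, 142, 6), (-40, 131, 11), (-20, 120, 17), (0, 109, 22), (19, 98, 28), (35, 89, 32)]
216 196 363 [(-80, 157, -19), (-60, 146, -12), (-40, 134, -5), (-20, 123, 1), (0, 112, 8), (19, 101, 15), (35, 91, 20)]
236 202 364 [(-80, 155, -40), (-60, 144, -31), (-40, 133, -23), (-20, 122, -14), (0, 110, -6), (19, 99, 2), (35, 90, 8)]
257 222 359 [(-80, 134, -62), (-60, 124, -52), (-40, 115, -41), (-20, 105, -31), (0, 95, -21), (19, 86, -12), (35, 78, -4)]
277 247 364 [(-80, 117, -84), (-60, 108, -72), (-40, 100, -60), (-20, 91, -49), (0, 83, -37), (19, 75, -26), (35, 68, -16)]
298 340 364 [(-80, 24, -108), (-60, 23, -94), (-40, 21, -81), (-20, 19, -67), (0, 17, -54), (19, 16, -41), (35, 14, -30)]
.......................
[... 3821 characters left out ...]
..............................................................................................
....................................................................................................
....................................................................................................
....................................................................................................
....................................................................................................
....................................................................................................
....................................................................................................
```

Request:
arm_command(offset=[[0,0,-0.004],[-0.002,0,-0.009],[-0.004,0,-0.014],[-0.004,0,-0.014],[-0.004,0,-0.014]], roll=[0,0,0,0,0], squeeze=4)

```text
clock: 32.8
tool_pos: [448.9, -183.7, 88.1]
tool_rot: [0.0, 0.101, 0.995, -0.0]
ft_force: [-0.1, -0.8, -1.9]
opening: 57.3
gripper_force: 3.8
```

```bash
python3 - <<'E'
from cup import *
trows('w32',(-80,-60,-40,-20,0,19,35),x1=322)
g=sidetilt('s32',(170,190,270,290))
for u,v in((222,276),(240,262),(232,276),(228,274)):print((u,v),onz(g,u,v,4).round())
for z in(60,100):print(proj(g,(450,-184,z)))
E
```

```text
t 32.8 tcp [ 448.9 -183.7   88.1] open 57.3 F [-0.1 -0.8 -1.9] tx [-0.98   0.201 -0.   ]
[  195   150   127   114 11088]
151 227 282 [(-80, 49, 41), (-60, 45, 43), (-40, 42, 46), (-20, 38, 49), (0, 35, 51), (19, 31, 54), (35, 28, 56)]
166 209 300 [(-80, 82, 27), (-60, 76, 31), (-40, 70, 34), (-20, 64, 38), (0, 58, 42), (19, 52, 45), (35, 48, 48)]
182 199 311 [(-80, 102, 13), (-60, 95, 17), (-40, 87, 22), (-20, 80, 26), (0, 73, 31), (19, 65, 36), (35, 60, 39)]
198 196 321 [(-80, 116, -2), (-60, 107, 3), (-40, 99, 9), (-20, 91, 15), (0, 82, 20), (19, 74, 26), (35, 67, 30)]
214 196 313 [(-80, 110, -17), (-60, 102, -10), (-40, 94, -4), (-20, 86, 2), (0, 78, 9), (19, 70, 16), (35, 64, 21)]
230 201 308 [(-80, 102, -33), (-60, 95, -25), (-40, 87, -17), (-20, 80, -9), (0, 72, -1), (19, 65, 5), (35, 59, 12)]
246 213 296 [(-80, 80, -50), (-60, 75, -41), (-40, 69, -31), (-20, 63, -22), (0, 57, -13), (19, 51, -4), (35, 47, 2)]
262 243 266 [(-80, 23, -67), (-60, 21, -57), (-40, 19, -46), (-20, 18, -36), (0, 16, -25), (19, 14, -15), (35, 13, -7)]
...................##...##.........................
[... 4478 characters left out ...]
...............
....................................................................................................
....................................................................................................
....................................................................................................
....................................................................................................
....................................................................................................
(222, 276) [ 458. -200.    4.]
(240, 262) [ 503. -185.    4.]
(232, 276) [ 474. -209.    4.]
(228, 274) [ 470. -201.    4.]
[212.27021931 251.36255173]
[210.5548619  235.91218078]
```

```bash
python3 - <<'E'
from cup import *
g=load('s32')
def ony(u,v,y):
    p,d=ray(g,u,v);return (p+d*(y-p[1])/d[1]).round()
# bottom edge line of silhouette & rim left: take y of near side ~ axis y-20
for u,v in((178,236),(203,275),(213,277),(222,275),(231,258),(232,252),(198,232)):
    print((u,v),ony(u,v,-184),ony(u,v,-205))
E
```

```text
(178, 236) [ 393. -184.  128.] [ 388. -205.  149.]
(203, 275) [ 427. -184.    7.] [ 420. -205.   33.]
(213, 277) [ 446. -184.  -10.] [ 439. -205.   17.]
(222, 275) [ 464. -184.  -14.] [ 457. -205.   13.]
(231, 258) [ 485. -184.   23.] [ 477. -205.   49.]
(232, 252) [ 488. -184.   38.] [ 480. -205.   63.]
(198, 232) [ 428. -184.  120.] [ 422. -205.  142.]
```

Request:
arm_command(offset=[[0.008,0,0.004],[0.006,0,0.008],[-0.002,0,0.01],[-0.012,0,0.01],[-0.022,0,0.009]], roll=[0,0,0,0,0], squeeze=6)

```text
clock: 33.4
tool_pos: [471.5, -188.4, 78.8]
tool_rot: [0.0, 0.101, 0.995, -0.0]
ft_force: [0.2, 0.3, -1.1]
opening: 57.3
gripper_force: 5.7
```

```bash
python3 - <<'E'
from cup import *
trows('w33',(-80,-60,-40,-20,0,19,35),x1=322)
g=sidetilt('s33',(170,190,270,290))
E
```

```text
t 33.4 tcp [ 471.5 -188.4   78.8] open 57.3 F [ 0.2  0.3 -1.1] tx [-0.98   0.201 -0.   ]
[  195   150   127   114 11265]
151 225 283 [(-80, 52, 41), (-60, 48, 43), (-40, 44, 46), (-20, 40, 49), (0, 37, 51), (19, 33, 54), (35, 30, 56)]
166 208 301 [(-80, 84, 27), (-60, 78, 31), (-40, 72, 34), (-20, 65, 38), (0, 59, 42), (19, 54, 45), (35, 49, 48)]
182 199 321 [(-80, 111, 13), (-60, 103, 17), (-40, 95, 22), (-20, 87, 26), (0, 79, 31), (19, 71, 35), (35, 65, 39)]
198 196 321 [(-80, 116, -2), (-60, 107, 3), (-40, 99, 9), (-20, 91, 15), (0, 82, 20), (19, 74, 26), (35, 67, 30)]
214 197 313 [(-80, 109, -17), (-60, 101, -10), (-40, 93, -4), (-20, 85, 2), (0, 77, 9), (19, 70, 16), (35, 63, 21)]
230 201 308 [(-80, 102, -33), (-60, 95, -25), (-40, 87, -17), (-20, 80, -9), (0, 72, -1), (19, 65, 5), (35, 59, 12)]
246 213 295 [(-80, 79, -50), (-60, 74, -41), (-40, 68, -31), (-20, 62, -22), (0, 56, -13), (19, 51, -4), (35, 46, 2)]
262 245 264 [(-80, 19, -67), (-60, 17, -57), (-40, 16, -46), (-20, 15, -36), (0, 13, -25), (19, 12, -15), (35, 11, -7)]
..................................###...#..#####..
[... 4299 characters left out ...]
............................................#############.....................................
....................................................................................................
....................................................................................................
....................................................................................................
....................................................................................................
....................................................................................................
....................................................................................................
```

Request:
arm_command(offset=[[0.01,0,0.0],[0.008,0,0.006],[0,0,0.009],[-0.008,0,0.011],[-0.016,0,0.012]], roll=[0,0,0,0,0], squeeze=5)

```text
clock: 34.0
tool_pos: [485.9, -191.4, 67.3]
tool_rot: [0.0, 0.101, 0.995, -0.0]
ft_force: [-0.1, 0.6, 0.8]
opening: 54.2
gripper_force: 4.8
```

```bash
cat >> cup.py <<'E'
def axis2(nm,roi,base):
    # silhouette principal outline in side image -> tilt estimate via left/right extreme edges
    g=grab('side',nm);h=cv2.cvtColor(g['image'],cv2.COLOR_RGB2HSV);m=((h[...,1]<60)&(h[...,2]>85)).astype(np.uint8);k=np.zeros_like(m);x0,y0,x1,y1=roi;k[y0:y1,x0:x1]=m[y0:y1,x0:x1]
    k=cv2.morphologyEx(k,cv2.MORPH_OPEN,np.ones((3,3),np.uint8));n,l,st,c=cv2.connectedComponentsWithStats(k);i=1+np.argmax(st[1:,4]);print('side',st[i])
    for v in range(st[i][1],st[i][1]+st[i][3],5):
        x=np.where(l[v]==i)[0];print((v,int(x.min()),int(x.max())),end=' ')
    print()
E
python3 - <<'E'
from cup import *
s=manip.read_state();print(np.round(s['tool_pos'],1),np.round(s['ft_force'],1),s['opening'])
for n in('s33',):
    pass
axis2('s34',(180,205,275,300),0)
E
```

```text
[ 485.9 -191.4   67.3] [-0.1  0.6  0.8] 54.16560120233776
side [ 196  218   51   60 1723]
(218, 211, 216) (223, 203, 221) (228, 199, 221) (233, 196, 222) (238, 196, 230) (243, 198, 229) (248, 202, 241) (253, 205, 243) (258, 209, 246) (263, 212, 246) (268, 216, 244) (273, 218, 240)
```

Request:
arm_command(offset=[[-0.002,0,0.003],[-0.004,0,0.006],[-0.006,0,0.009],[-0.007,0,0.012],[-0.007,0,0.012]], roll=[0,0,0,0,0])

```text
clock: 34.55
tool_pos: [493.7, -193.1, 55.5]
tool_rot: [0.001, 0.101, 0.995, -0.0]
ft_force: [2.4, 0.3, 6.2]
opening: 54.3
gripper_force: 5.2
```

```bash
python3 - <<'E'
from cup import *
trows('w35',(-20,0,19,35),x1=322)
axis2('s35',(180,205,275,300),0)
E
```

```text
t 34.55 tcp [ 493.7 -193.1   55.5] open 54.3 F [2.4 0.3 6.2] tx [-0.98   0.201 -0.003]
[  150   150   172   150 15623]
151 209 299 [(-20, 63, 49), (0, 57, 51), (19, 51, 54), (35, 47, 56)]
172 193 315 [(-20, 86, 34), (0, 78, 38), (19, 71, 41), (35, 64, 45)]
193 187 321 [(-20, 97, 18), (0, 88, 24), (19, 79, 29), (35, 72, 33)]
214 188 321 [(-20, 98, 2), (0, 89, 9), (19, 80, 16), (35, 73, 21)]
235 181 321 [(-20, 105, -13), (0, 95, -5), (19, 86, 2), (35, 78, 9)]
256 162 297 [(-20, 103, -31), (0, 94, -21), (19, 84, -11), (35, 77, -3)]
277 150 176 [(-20, 20, -49), (0, 18, -37), (19, 17, -26), (35, 15, -16)]
298 150 175 [(-20, 20, -67), (0, 18, -54), (19, 16, -41), (35, 15, -30)]
side [ 200  217   48   61 1668]
(217, 216, 219) (222, 207, 221) (227, 202, 226) (232, 200, 226) (237, 200, 227) (242, 202, 235) (247, 205, 234) (252, 207, 243) (257, 210, 245) (262, 213, 247) (267, 216, 245) (272, 218, 242) (277, 224, 233)
```

Request:
arm_command(offset=[[-0.001,0,0.004],[-0.002,0,0.008],[-0.003,0,0.011],[-0.003,0,0.011]], roll=[0,0,0,0])

```text
clock: 35.05
tool_pos: [496.9, -193.7, 44.5]
tool_rot: [0.001, 0.101, 0.995, -0.0]
ft_force: [3.0, -0.3, 5.6]
opening: 54.5
gripper_force: 5.3
```

```bash
python3 - <<'E'
from cup import *
axis2('s36',(180,205,275,300),0);g=load('s36');print(onz(g,232,266,4),np.round(manip.read_state()['ft_force'],1),manip.read_state()['tool_pos'])
m0=load('side0')
E
```

```text
side [ 202  217   46   61 1586]
(217, 217, 221) (222, 208, 222) (227, 204, 224) (232, 202, 229) (237, 202, 229) (242, 204, 229) (247, 206, 236) (252, 209, 236) (257, 211, 246) (262, 214, 247) (267, 216, 246) (272, 218, 243) (277, 224, 235) 
[ 484.86666823 -187.25241453    4.        ] [ 2.9 -0.6  5.1] [ 496.71817081 -193.6410597    44.56814785]
```

Request:
arm_command(offset=[[0,0,0],[0,0,0],[0,0,0],[0,0,0],[0,0,0]], roll=[0,0,0,0,0], jaw=-1)

```text
clock: 35.6
tool_pos: [495.4, -193.2, 43.7]
tool_rot: [-0.0, 0.101, 0.995, 0.0]
ft_force: [0.4, 0.5, -0.6]
opening: 91.1
gripper_force: 0.0
```

Request:
arm_command(offset=[[0,0,0],[0,0,-0.02],[0,0,-0.05],[0,0,-0.09],[0,0,-0.13]], roll=[0,0,0,0,0])

```text
clock: 36.1
tool_pos: [495.2, -193.1, 175.0]
tool_rot: [-0.001, 0.101, 0.995, 0.0]
ft_force: [1.1, -0.6, -0.4]
opening: 92.1
gripper_force: 0.0
```

Request:
arm_command(offset=[[0.04,0,-0.01],[0.08,0,-0.02],[0.12,0,-0.03],[0.16,0,-0.03],[0.18,0,-0.03]], roll=[0,0,0,0,0])

```text
clock: 36.6
tool_pos: [316.5, -156.1, 203.8]
tool_rot: [-0.0, 0.101, 0.995, 0.0]
ft_force: [0.4, 0.0, 0.6]
opening: 92.2
gripper_force: 0.0
```

```bash
python3 - <<'E'
from cup import *
s=manip.read_state();print(s['clock'],s['tool_pos'])
axis2('s37',(180,205,275,300),0);axis2
g=load('s37');print('orig side blob upright',blob(load('side0'),(195,190,280,290))[0][1])
pred(g,np.array([491,-193,54]),(0,),h=50)
t=grab('top','t37')
for b in blob(t,(250,190,325,260))[:2]:print(b,onz(t,*b[2][0],104).round(1))
def mask(g,a):
    h=cv2.cvtColor(g['image'],cv2.COLOR_RGB2HSV)
    return ((h[...,0]>9)&(h[...,0]<30)&(h[...,1]>90)&(h[...,2]>60)).astype(np.uint8)
k=mask(t,0);k[:190]=0;k[260:]=0;k[:,:255]=0;k[:,325:]=0;print('mat',cv2.boundingRect(k))
h=cv2.cvtColor(t['image'],cv2.COLOR_RGB2HSV);m=((h[...,1]<60)&(h[...,2]>85))[190:260,250:325]
print('\n'.join(''.join('#' if a else ('o' if b else '.') for a,b in zip(r,q)) for r,q in zip(m[::2],k[190:260,250:325][::2])))
woodmap(t,155,230,218,272)
E
```

```text
36.6 [ 316.52957002 -156.14544875  203.77185022]
side [ 210  216   40   63 2042]
(216, 226, 234) (221, 215, 245) (226, 211, 248) (231, 210, 249) (236, 211, 248) (241, 212, 248) (246, 213, 247) (251, 214, 247) (256, 216, 247) (261, 217, 247) (266, 216, 248) (271, 218, 246) (276, 222, 241) 
orig side blob upright (214, 212, 39, 62)
0 pred bbox (215, 216, 38, 64) [37. 63.] 0.6
(789.0, (274, 213, 33, 32), ((290.0, 228.5), (31.0, 32.0), 90.0)) [ 484.1 -186.9  104. ]
mat (263, 199, 50, 50)
...........................................................................
...........................................................................
...........................................................................
...........................................................................
...........................................................................
..............................oooooooooooooooo.......................##....
..........................ooooooooooooooooooooooooo................#...#...
.#........#............ooooooooooooooooooooooooooooooo..##.....#.#......#..
...
[... 4036 characters left out ...]
..........#########.........................................
.............#########.........................................
..............########.........................................
...............######..........................................
................####...........................................
...............................................................
...............................................................
...............................................................
...............................................................
...............................................................
...............................................................
```

```bash
python3 - <<'E'
from cup import *
g=load('s37');t=load('t37');t0=load('top0');g0=load('side0')
h=cv2.cvtColor(g['image'],cv2.COLOR_RGB2HSV);m=((h[...,1]<70)&(h[...,2]>110))
for v in range(142,178,10):
    x=np.where(m[v,195:235])[0]+195; print('bottle',v,(x.min(),x.max()) if len(x) else 0)
def red(f,roi):
    h=cv2.cvtColor(f['image'],cv2.COLOR_RGB2HSV);m=(((h[...,0]<8)|(h[...,0]>172))&(h[...,1]>150)&(h[...,2]>60)).astype(np.uint8);k=np.zeros_like(m);x0,y0,x1,y1=roi;k[y0:y1,x0:x1]=m[y0:y1,x0:x1];return cv2.boundingRect(k)
for n,r in(('bin',(140,225,230,280)),('driver',(130,120,225,160)),('pliers',(286,130,335,180))): print(n,red(t0,r),red(t,r))
for n,r in(('driver side',(235,130,300,190)),('pliers side',(308,225,345,285))): print(n,red(g0,r),red(g,r))
d=cv2.absdiff(t0['image'],t['image']).max(2);d[:, :]=(d>60)*255
k=cv2.morphologyEx(d,cv2.MORPH_OPEN,np.ones((3,3),np.uint8));n,l,st,c=cv2.connectedComponentsWithStats(k)
print([tuple(int(a) for a in s) for s in st[1:] if s[4]>30])
E
```

```text
bottle 142 (np.int64(206), np.int64(221))
bottle 152 (np.int64(205), np.int64(220))
bottle 162 (np.int64(207), np.int64(220))
bottle 172 (np.int64(207), np.int64(224))
bin (157, 234, 57, 35) (157, 234, 57, 35)
driver (137, 135, 44, 17) (137, 135, 44, 17)
pliers (287, 136, 44, 38) (287, 136, 44, 38)
driver side (239, 138, 31, 27) (239, 138, 32, 27)
pliers side (312, 232, 26, 45) (312, 232, 26, 45)
[(149, 178, 26, 20, 394), (270, 203, 38, 46, 906), (175, 237, 17, 6, 98), (182, 238, 29, 25, 343), (163, 241, 17, 25, 230), (317, 331, 26, 17, 238), (270, 332, 15, 7, 70), (268, 335, 48, 19, 304), (326, 347, 17, 24, 194), (249, 353, 18, 12, 139), (282, 357, 6, 8, 40), (253, 372, 23, 12, 234), (288, 373, 63, 11, 491)]
```

Everything is in place: the bottle stands, the bin, tape measure, screwdriver and pliers have not moved, the pins are in the bin, and the cup is upright on its mat.

```bash
python3 -c "
from workcell import manip
print(manip.finish_job())"
```

```text
the job is handed in; nothing more can be done
None
```

I handed the job in at about 37 s: the glue bottle stands upright on the bench, the dowel pins look to be all in the bin (my count was from colour masks only), and the empty cup is upright on its mat about 10 mm off centre. The bin, tape measure and screwdriver had not moved in the final images. The empty cup slipped from the grip once over the mat and landed on its side near the tape measure, so I had to pick it up and right it.

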